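# Lock the stop screw with its jam nut

### The arm

A 6-joint arm with a two-finger parallel gripper is mounted at the origin on a cart in front of the work surface, level with it; the furniture and walls round the work are solid. World frame = base frame: x ahead of the robot, y to its left, z up, the work surface at z = 0. Lengths are in m, angles in rad, forces in N, time in s.
With the tool pointing down it reaches from about 0.3 to 0.75 m from the base axis. Payload 8.5 kg.
Tool frame: the origin (TCP) lies at the very end of the fingers, on their centre line; the grasp point (between the pads) lies 19 mm behind it; x points along the fingers, y is the direction in which the jaws open and shut, and the axes are right-handed (so a half turn about x gives the same grasp; the last joint's range is limited). The gripper opens to 85 mm and grips with 20 to 120 N. Pads are 22 mm wide; open, the fingers measure 114 mm over their backs; the gripper's body (76 mm by 85 mm) begins 54 mm behind the grasp point. The pads swing forward as they close: fully open they stand 13 mm farther back than shut.
Start: joints at [-1.394, 0.381, 1.297, -0, 1.464, -0.215], TCP at [0.21, -0.508, 0.231] pointing down, gripper open.
Joint ranges: [-3.11, 3.11], [-0.89, 2.33], [0.22, 2.48], [-1.42, 4.56], [0.17, 2.85], [-2.88, 2.88]. Speed limits (rad/s): [2.39, 2.39, 3.14, 3.14, 3.14, 3.14].

### API

Orientations are given as a 3x3 rotation matrix whose columns are the frame's x, y, z axes.
In Python, from bench import r gives the robot as it stands.
- The arm moves only by the tool move_arm, never from a script. Its argument "motion" is a list of rows, each an object of numbers: "grip": the closure, from 0 (fully open) to 1 (shut); "tx", "ty", "tz": the shift along the world's x, y, z in units of 50 mm (1.0 is 50 mm); "twist": the turn about the world's z in units of 6 degrees (1.0 is 6 degrees). In form: [{"grip": .., "tx": .., "ty": .., "tz": .., "twist": ..}, ...]. A call has 1 to 10 rows; each row shifts and turns the pose as measured when the row begins; what a row does not reach is not made up. A row lasts 1/8 s, in which the tool goes at most 62.5 mm and 10.7 degrees, less where a joint would pass 70% of its speed; a pose out of reach is approached as far as the arm can. A call is refused whole if a number of a shift passes 1 or a number of a turn 1, either way. A call with a gripper value outside its range is refused whole. The fingers move at their own pace and stop on an object; "force" is the grip in N (left out, the last holds). Time passes only in rows, so rows that do not move let the fingers close. It gives the time, the measured TCP pose, the force and the opening at its end, in the units of the state.
- r.read_state(): the state, without advancing time (a new reading comes with each control period).
- r.camera(name): name is "scene" or "top"; returns the picture (400x640x3 uint8, red, green, blue); there is no depth.
- r.get_calibration(name): a dict with "fx", "fy", "cx", "cy" (pixels), "xyz" and "orientation" of the camera in the world. Camera axes: x right, y up, looking along -z (the intrinsics and any distortion apply to the point x, -y, -z); pixel columns grow to the right and rows downward; lengths in m; the calibration is good to about 2 mm. A picture is of the moment at which its call begins. get_calibration takes no time and is no camera call.
- r.hand_in(): hands the job in, once; it reports no verdict.
The state is a dict: "t": time; "joint_pos": joint angles; "dq": joint speeds; "joint_torque": joint torques, N m; "position": TCP position; "tcp_rot": TCP orientation; "ft_force": force on the tool from outside, world axes, zero at the start; "torque": the same for the moment, N m; "grip_width": opening from 0.0 (shut) to 1.0 (fully open).
Only numpy, scipy, OpenCV 4.12 (cv2) and the standard library are available. Lean on these libraries where they do the work, as an engineer would, in place of code of your own. Each camera call takes 0.05 s, during which the arm holds its last target.

### The job

The screw stop on the bench has been set and must now be locked. Fit the loose holding key squarely over the screw's square head, all the way down with its tail between the two posts, so that the screw cannot turn; then swing the jam nut's lever clockwise (seen from above) until the nut bears, and nip it up firmly with about 13 N at the handle, never above 24 N. Do not force the key on (under 25 N), do not turn the screw beyond the small play of the key, leave the key in place on the head, let go, and leave the other things where they lie.

Things in the scene. Friction and masses are not known exactly. Their poses are not given: they have to be found in the camera images.
- stop_base: screw stop, bolted down: dark steel plate 157 x 90 x 18 mm (x = -45 to +112 mm) with a round boss up to z = 46 mm. Origin: on the bench under the screw's axis; z up; x points along the plate to the two upright steel posts (12 mm thick, x = 95, y = -18 and +18 mm, domed tops at z = 110 mm, gap 24 mm) with a saddle between them, level with the collar (z = 88 mm), that carries the key's tail.
- screw_seat (a point): point on the upright screw's axis, on the collar (44 mm diameter) where the key comes to rest, 88 mm above the bench. Above it stands the square head, 30 mm across flats, its flats square to stop_base's x and y within 2 degrees; straight for 14 mm, then tapered to 25 mm across at its top, 20 mm above this point.
- stop_screw (a joint): turn of the adjusting screw from its setting, rad, 0 = as set, positive clockwise from above. Turns in its base against 0.3 N m of friction (the running nut drags it with less, the tightening nut with more). The setting is kept while it stays within 0.25 rad either way; the fitted key allows it about 0.1 rad of play, which the tightening nut first takes up.
- jam_nut (a joint): turn of the jam nut relative to the screw thread, rad, growing clockwise from above; starts between 0 and 0.5, and stops at 1.5 when it bears on the spring washer. How this lies to the bench directions changes by some 10 degrees from one time to the next, so the place where it bears must be felt. Running friction 0.15 N m (under 2 N at the handle). The nut's fall is too small to see.
- nut_bite (a joint): how far the tightening nut has wound up the stiff washer under it, rad: 0 = loose. It starts to move at 0.5 N m (5.5 N at the handle) and then takes 0.25 N m per 0.01 rad (2.8 N at the handle); when let go it springs back to 0.02 at most, and stays. Locked: above 0.012. Overtightened: above 0.066 (24 N; a gripper that also twists the post adds its own moment).
- lever_grip (a point): grip point on the jam nut's handle: upright round dark post, 18 mm diameter, from z = 50 to 120 mm, at the end of the nut's level lever (12 mm rod, z = 58 mm), 90 mm from the screw's axis; this point is on its axis 100 mm above the bench. The lever is on the side of the stop away from the two posts and has to swing 1.0 to 1.7 rad clockwise, on a circle about the screw's axis. The post is fixed to the lever and turns with it.
- holding_key: loose steel holding key, 12 mm thick, lying flat on the bench, 0.25 kg: square ring 50 x 50 mm with a square through hole 32 mm wide (its lower edges chamfered 1.5 mm), and a straight flat tail 20 mm wide, with a grip block on it, that runs to 118 mm from the hole's centre. Origin: centre of the hole, at the underside; x along the tail, z up. When fitted, its x points along stop_base's x.
- key_grip (a point): point to grasp the key: in the raised grip block on the tail (30 mm long, 20 mm wide, its top 36 mm over the key's underside), 50 mm from the hole's centre, near the centre of mass, 22 mm over the underside; grasp across the 20 mm width. When the key is fitted the space beside and below the tail here is free down to the plate.
- key_tail (a point): point on the key's tail, 95 mm from the hole's centre, that comes to lie between the two posts.
- loose_spanner: bystander: combination spanner 199 x 29 x 9 mm lying flat; it and the key change sides.
- flange: bystander: turned steel flange, 95 mm diameter, 32 mm high.
- big_nut: bystander: loose hexagon nut, 35 x 30 x 16 mm.

How it is judged:
On the way, in this order (a step that is already met when the one before it is completed fails the run):
1. the key is down on the collar, over the square head, with its tail between the posts (horizontal distance between holding_key and screw_seat below 0.004 m and z of holding_key in the frame of screw_seat below 0.003 m and x of key_tail in the frame of stop_base above 0.08 m and angle between the x axis of holding_key and the x axis of stop_base, either way round below 0.1 rad), for 0.2 s.
2. the nut is turned home and has bitten while the key holds the screw (all of step 1 and value of joint stop_screw between -0.25 and 0.25 rad and value of joint nut_bite above 0.012 rad and value of joint jam_nut above 1.45 rad), for 0.2 s.
At the end, for the whole second after the job is handed in: Key at rest on the collar (hole within 4 mm of the axis, underside within 3 mm of the collar, within 0.1 rad of the stop's x, tail between the posts); nut home (jam_nut over 1.45) and locked (nut_bite over 0.012 when let go); screw within 0.25 rad of its setting (all of step 2 and linear speed of holding_key below 0.02 m/s); the robot touches nothing.
It fails at once if the nut is overtightened (over 24 N at the handle) (value of joint nut_bite above 0.066 rad).
It fails at once if the screw's setting is lost (turned over 0.25 rad) (value of joint stop_screw above 0.25 rad or value of joint stop_screw below -0.25 rad).
It fails at once if the key is forced: over 25 N on the screw while it is not yet down (contact force between holding_key and stop_base above 25 N and z of holding_key in the frame of screw_seat above 0.004 m).
It fails at once if a bystander is moved by more than 40 mm (distance of any of loose_spanner, flange, big_nut from where it was at the start of the episode above 0.04 m).
It also fails if it takes over 67 s, if anything falls off the work surface, if the arm or the gripper's body presses on something with over 40 N, if the wrist force passes 120 N, or if a joint passes its speed limit or range.

## Working session

There is one attempt and no reset: what is moved stays moved. The work goes in short steps, Python scripts to look and compute and a tool call to move; the robot and the scene stay as the last step left them, time stands still between calls to the robot, and variables do not carry over. Pictures are saved under pics/ and viewed, and the job is handed in when it is done.

Besides the shell and the picture viewer there is one more tool, called after "Call:" in YAML: its name, and indented under it one key for each argument. move_arm: Moves the arm, as the interface text tells. Its arguments: {"type":"object","properties":{"motion":{"type":"array","items":{"type":"object","properties":{"grip":{"type":"number"},"tx":{"type":"number"},"ty":{"type":"number"},"tz":{"type":"number"},"twist":{"type":"number"}}}},"force":{"type":"number"}},"required":["motion"]}

```bash
mkdir -p pics; ls; python3 - <<'E'
from bench import r
import cv2
for n in ("scene","top"):
    im=r.camera(n); cv2.imwrite(f"pics/{n}0.png",im[:,:,::-1]); print(n,r.get_calibration(n))
s=r.read_state(); print(s)
E
```

```text
pics
scene {'fx': 402.6042145409393, 'fy': 402.6042145409393, 'cx': 316.3684653156762, 'cy': 195.34506486253878, 'xyz': array([-0.05551813,  0.70204072,  0.6857122 ]), 'orientation': array([[-0.79350313,  0.32042602, -0.51737796],
       [-0.60827388, -0.44394555,  0.65796295],
       [-0.0188592 ,  0.83680315,  0.54717896]])}
top {'fx': 499.5630390538567, 'fy': 499.5630390538567, 'cx': 316.15126146990156, 'cy': 199.79723274523602, 'xyz': array([ 0.31589646, -0.02264649,  1.40046759]), 'orientation': array([[-0.00618488,  0.99101544, -0.13360441],
       [-0.99960201, -0.00980459, -0.02645179],
       [-0.02752407,  0.13338763,  0.99068167]])}
{'t': 0.1, 'joint_pos': array([-1.39427219e+00,  3.81123878e-01,  1.29815978e+00, -5.86413655e-05,
        1.46362581e+00, -2.15305072e-01]), 'dq': array([ 0.00105929, -0.00164562, -0.00080937, -0.00059827,  0.00062629,
        0.00042199]), 'joint_torque': array([ 3.53384377e-03, -4.49221516e+01, -2.31655812e+01, -2.07748894e-04,
        3.64749125e-03,  1.05597007e-05]), 'position': array([ 0.20996613, -0.50805132,  0.23078457]), 'tcp_rot': array([[-2.88641678e-04,  3.81885276e-01, -9.24209691e-01],
       [ 1.28610456e-03, -9.24208823e-01, -3.81885319e-01],
       [-9.99999131e-01, -1.29885832e-03, -2.24379210e-04]]), 'ft_force': array([ 0.44459685,  0.05165215, -0.17841945]), 'torque': array([ 0.01394007, -0.06279725,  0.00147267]), 'grip_width': 1.0017108299575528}
```

View pics/scene0.png

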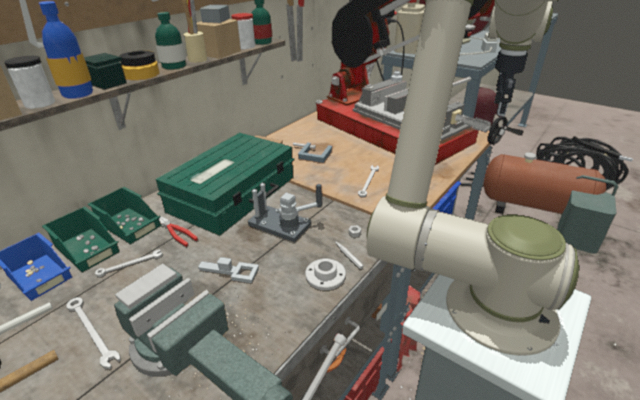

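View pics/top0.png

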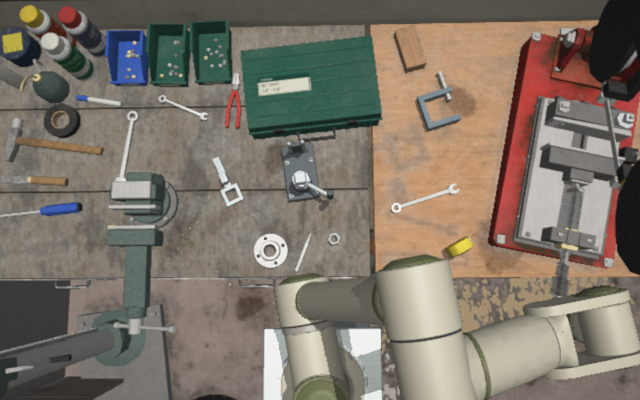

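```bash
python3 - <<'E'
import cv2
t=cv2.imread("pics/top0.png"); s=cv2.imread("pics/scene0.png")
cv2.imwrite("pics/t1.png",cv2.resize(t[125:215,200:340],None,fx=5.7,fy=5.7,interpolation=cv2.INTER_CUBIC)[:600])
cv2.imwrite("pics/s1.png",cv2.resize(s[175:290,190:350],None,fx=5,fy=5,interpolation=cv2.INTER_CUBIC))
E
```

```text
(no output)
```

View pics/t1.png

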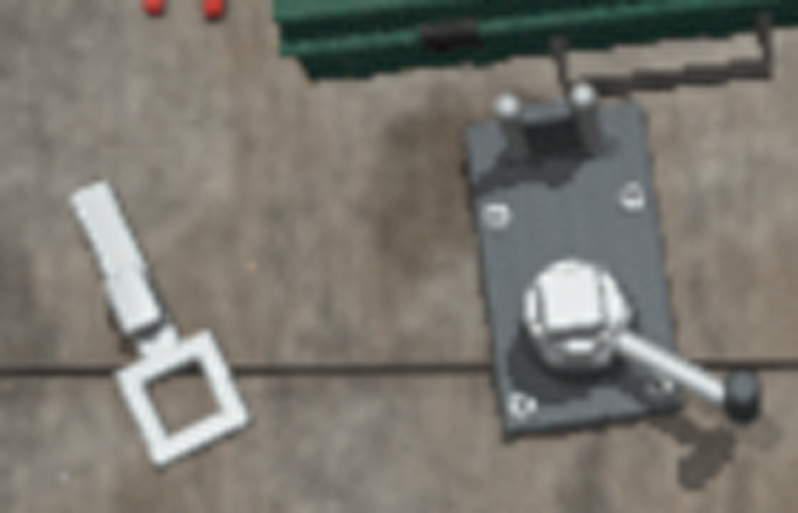

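View pics/s1.png

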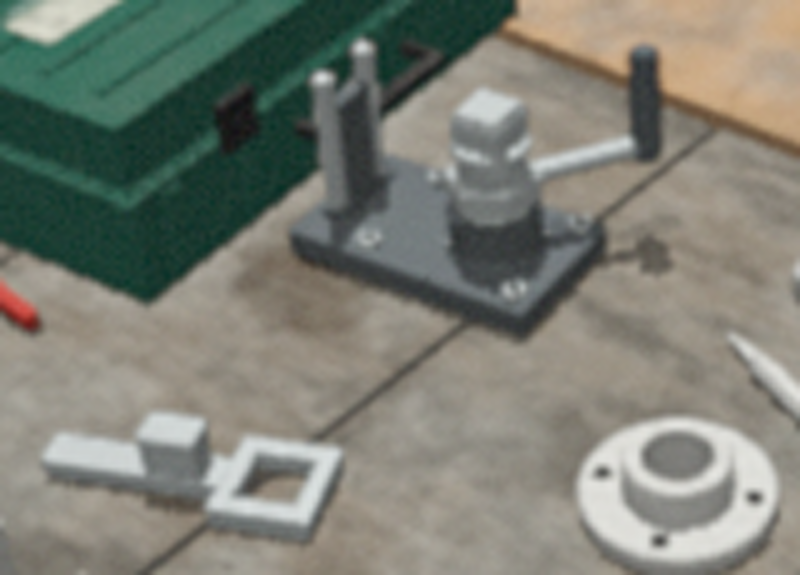

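```bash
cat > h.py <<'E'
import numpy as np, cv2
from scipy.optimize import least_squares
from bench import r
def proj(n,P):
    c=r.get_calibration(n); q=(np.atleast_2d(P)-c["xyz"])@c["orientation"]
    return np.c_[c["cx"]+c["fx"]*q[:,0]/-q[:,2], c["cy"]-c["fy"]*q[:,1]/-q[:,2]]
def T(p,P,z0=0):
    P=np.array(P,float)/1000; c,s=np.cos(p[2]),np.sin(p[2])
    return np.c_[p[0]+c*P[:,0]-s*P[:,1],p[1]+s*P[:,0]+c*P[:,1],P[:,2]]
ct=lambda a:np.array([200,125])+(np.array(a,float)+.5)/5.7-.5
cs=lambda a:np.array([190,175])+(np.array(a,float)+.5)/5-.5
def fit(obs,p0):
    f=lambda p:np.concatenate([(proj(n,T(p,[o[0] for o in l]))-np.array([o[1] for o in l])).ravel() for n,l in obs.items()])
    s=least_squares(f,p0,loss='soft_l1'); return s.x,f(s.x)
E
cat > fit0.py <<'E'
from h import *
key={"top":[([25,25,12],ct((117,373))),([25,-25,12],ct((208,331))),([-25,-25,12],ct((248,420))),([-25,25,12],ct((160,466))),([118,10,12],ct((72,202))),([118,-10,12],ct((103,181)))],
"scene":[([25,-25,12],cs((248,436))),([-25,-25,12],cs((342,455))),([25,25,12],cs((210,502)))]}
k,e=fit(key,[.5,.15,.4]); print("key",k,e.reshape(-1,2).round(1).tolist())
st={"top":[([95,18,107],ct((507,104))),([95,-18,107],ct((582,93))),([112,45,18],ct((467,127))),([112,-45,18],ct((645,103))),([-45,-45,18],ct((680,408))),([-45,45,18],ct((505,435)))],
"scene":[([95,18,107],cs((322,78))),([95,-18,107],cs((362,45))),([-45,45,18],cs((525,318))),([-45,-45,18],cs((605,235))),([112,45,18],cs((290,237)))]}
s,e=fit(st,[.5,0,0.]); print("stop",s,e.reshape(-1,2).round(1).tolist())
# lever post
lv={"top":[([0,0,120],ct((742,378)))],"scene":[([0,0,120],cs((645,50)))]}
l,e=fit(lv,[.4,-.1,0]); print("lever",l[:2],e, np.hypot(*(l[:2]-s[:2])))
v=l[:2]-s[:2];print("ang rel stop",np.degrees(np.arctan2(v[1],v[0])-s[2]))
np.savez("fit0.npz",k=k,s=s,l=l)
for n,c,off,sc in (("top",(200,125),None,5.7),("scene",(190,175),None,5)):
    im=cv2.imread(f"pics/{n}0.png"); h,w=(90,140) if n=="top" else (115,160)
    im=cv2.resize(im[c[1]:c[1]+h,c[0]:c[0]+w],None,fx=sc,fy=sc,interpolation=cv2.INTER_CUBIC)
    def pl(p,P,col):
        q=((proj(n,T(p,P))-c+.5)*sc-.5).astype(int); cv2.polylines(im,[q],True,col,1,cv2.LINE_AA)
    B=lambda x0,x1,y0,y1,z:[[x0,y0,z],[x1,y0,z],[x1,y1,z],[x0,y1,z]]
    for b in (B(-25,25,-25,25,12),B(-16,16,-16,16,12),B(25,118,-10,10,12),B(35,65,-10,10,36),B(-25,25,-25,25,0)): pl(k,b,(0,0,255))
    for b in (B(-45,112,-45,45,18),B(-12.5,12.5,-12.5,12.5,108),B(-15,15,-15,15,88)): pl(s,b,(0,0,255))
    for y in(-18,18):
        pl(s,[[95+6*np.cos(a),y+6*np.sin(a),104] for a in np.linspace(0,6.28,16)],(0,255,0))
    pl(s,[[22*np.cos(a),22*np.sin(a),88] for a in np.linspace(0,6.28,32)],(0,255,0))
    pl(l,[[9*np.cos(a),9*np.sin(a),120] for a in np.linspace(0,6.28,32)],(0,255,0))
    cv2.imwrite(f"pics/ov_{n}.png",im)
E
python3 fit0.py
```

```text
key [0.52052174 0.25217716 0.44369678] [[0.2, 0.5], [0.2, 0.2], [0.5, 0.3], [-0.1, -0.1], [-0.5, -0.8], [0.4, -0.1], [-0.3, 0.2], [0.3, -0.9], [-0.4, 1.3]]
stop [0.55044033 0.05505455 0.12254235] [[-0.1, 0.5], [0.2, 0.6], [-0.6, -0.4], [-0.4, -0.4], [0.6, 0.4], [-0.6, -0.1], [0.2, 0.1], [0.3, 0.6], [-0.7, -0.5], [1.0, -1.9], [-0.9, -1.7]]
lever [ 0.50960005 -0.02430287] [ 0.16705516  0.71893279 -0.71718464 -0.4944835 ] 0.08924980764329643
ang rel stop -124.25319610743145
```

View pics/ov_top.png

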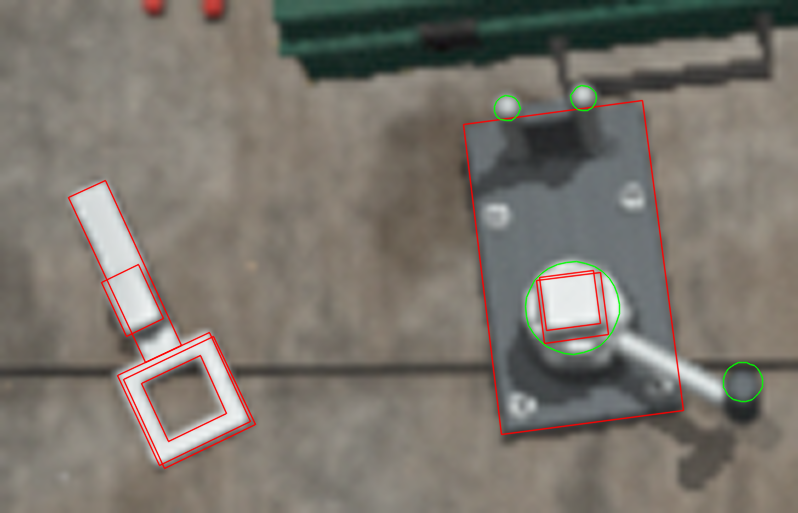

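View pics/ov_scene.png

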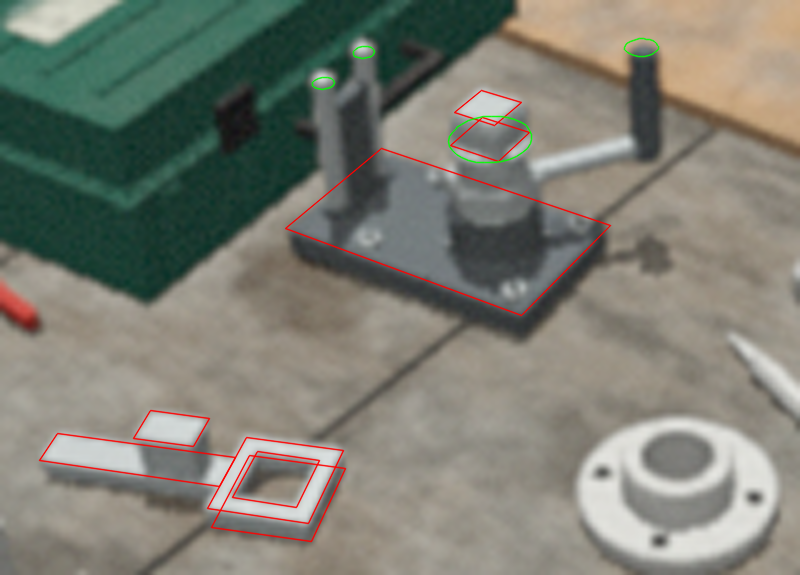

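Call:
move_arm:
  motion:
    - {"grip": 0, "tx": 0.4, "ty": 0.87, "tz": 0, "twist": 0.25}
    - {"grip": 0, "tx": 0.4, "ty": 0.87, "tz": 0, "twist": 0.25}
    - {"grip": 0, "tx": 0.4, "ty": 0.87, "tz": 0}
    - {"grip": 0, "tx": 0.4, "ty": 0.87, "tz": 0}
    - {"grip": 0, "tx": 0.4, "ty": 0.87, "tz": 0}
    - {"grip": 0, "tx": 0.4, "ty": 0.87, "tz": 0}
    - {"grip": 0, "tx": 0.4, "ty": 0.87, "tz": 0}
    - {"grip": 0, "tx": 0.4, "ty": 0.87, "tz": 0}
    - {"grip": 0, "tx": 0.4, "ty": 0.87, "tz": 0}

```text
invalid input at $.motion[2]: expected keys grip, tx, ty, tz, twist
```

Call:
move_arm:
  motion:
    - {"grip": 0, "tx": 0.4, "ty": 0.87, "tz": 0, "twist": 0.25}
    - {"grip": 0, "tx": 0.4, "ty": 0.87, "tz": 0, "twist": 0.25}
    - {"grip": 0, "tx": 0.4, "ty": 0.87, "tz": 0, "twist": 0}
    - {"grip": 0, "tx": 0.4, "ty": 0.87, "tz": 0, "twist": 0}
    - {"grip": 0, "tx": 0.4, "ty": 0.87, "tz": 0, "twist": 0}
    - {"grip": 0, "tx": 0.4, "ty": 0.87, "tz": 0, "twist": 0}
    - {"grip": 0, "tx": 0.4, "ty": 0.87, "tz": 0, "twist": 0}
    - {"grip": 0, "tx": 0.4, "ty": 0.87, "tz": 0, "twist": 0}
    - {"grip": 0, "tx": 0.4, "ty": 0.87, "tz": 0, "twist": 0}

```text
t: 1.23
position: [0.3917, -0.1053, 0.228]
tcp_rot: [[-0.002, 0.426, -0.905], [0.006, -0.905, -0.426], [-1.0, -0.006, -0.001]]
ft_force: [0.4, 0.0, 1.1]
grip_width: 1.004
```

Call:
move_arm:
  motion:
    - {"grip": 0, "tx": 0.4, "ty": 0.9, "tz": 0, "twist": 0}
    - {"grip": 0, "tx": 0.4, "ty": 0.9, "tz": 0, "twist": 0}
    - {"grip": 0, "tx": 0.4, "ty": 0.9, "tz": 0, "twist": 0}
    - {"grip": 0, "tx": 0.4, "ty": 0.9, "tz": -0.2, "twist": 0}
    - {"grip": 0, "tx": 0.4, "ty": 0.9, "tz": -0.3, "twist": 0}
    - {"grip": 0, "tx": 0.4, "ty": 0.9, "tz": -0.3, "twist": 0}
    - {"grip": 0, "tx": 0.4, "ty": 0.9, "tz": -0.5, "twist": 0}
    - {"grip": 0, "tx": 0.3, "ty": 0.6, "tz": -0.5, "twist": 0}
    - {"grip": 0, "tx": 0, "ty": 0, "tz": 0, "twist": 0}

```text
t: 2.35
position: [0.5496, 0.255, 0.1326]
tcp_rot: [[-0.004, 0.429, -0.903], [0.004, -0.903, -0.429], [-1.0, -0.006, 0.002]]
ft_force: [0.1, -1.2, -0.6]
grip_width: 1.002
```

```bash
python3 - <<'E'
from h import *
s=r.read_state(); print(s["position"],s["tcp_rot"][:,1],s["ft_force"])
d=np.load("fit0.npz"); k=d["k"]; g=k[:2]+.05*np.array([np.cos(k[2]),np.sin(k[2])])
print(g,"d units",(g-s["position"][:2])/.05)
im=r.camera("scene"); cv2.imwrite("pics/s2.png",cv2.resize(im[150:300,150:350],None,fx=4,fy=4,interpolation=cv2.INTER_CUBIC)[:,:,::-1])
E
```

```text
[0.54957491 0.25499359 0.13256788] [ 0.42922263 -0.90317977 -0.00585185] [ 0.0638374  -1.22544522 -0.59092132]
[0.56568029 0.27364122] d units [0.32210757 0.37295265]
```

View pics/s2.png

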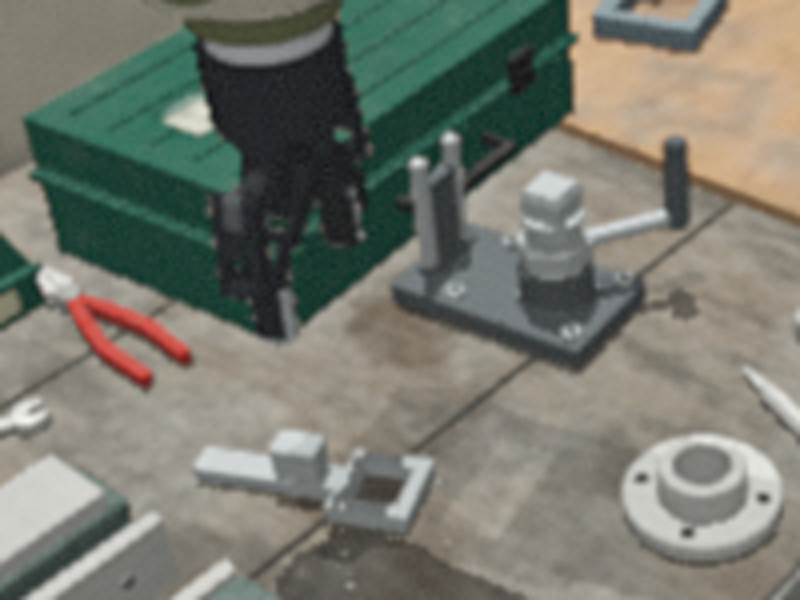

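Call:
move_arm:
  motion:
    - {"grip": 0, "tx": 0.3, "ty": 0.35, "tz": 0, "twist": 0}
    - {"grip": 0, "tx": 0.04, "ty": 0.04, "tz": -0.5, "twist": 0}
    - {"grip": 0, "tx": 0, "ty": 0, "tz": -0.6, "twist": 0}
    - {"grip": 0.3, "tx": 0, "ty": 0, "tz": -0.6, "twist": 0}
    - {"grip": 0.4, "tx": 0, "ty": 0, "tz": -0.4, "twist": 0}
    - {"grip": 0.4, "tx": 0, "ty": 0, "tz": 0, "twist": 0}

```text
t: 3.15
position: [0.5687, 0.2682, 0.0334]
tcp_rot: [[0.006, 0.423, -0.906], [0.006, -0.906, -0.423], [-1.0, -0.003, -0.008]]
ft_force: [0.3, 0.3, 1.0]
grip_width: 0.6
```

```bash
python3 - <<'E'
from h import *
s=r.read_state(); print(s["position"],s["ft_force"],s["grip_width"])
d=np.load("fit0.npz"); k=d["k"]; g=k[:2]+.05*np.array([np.cos(k[2]),np.sin(k[2])])
print("d units",(g-s["position"][:2])/.05)
im=r.camera("scene"); cv2.imwrite("pics/s3.png",cv2.resize(im[175:300,170:300],None,fx=4.7,fy=4.7,interpolation=cv2.INTER_CUBIC)[:,:,::-1])
E
```

```text
[0.56867408 0.26819333 0.03340104] [0.29771538 0.3097782  0.96627644] 0.599602333080612
d units [-0.05987586  0.10895771]
```

View pics/s3.png

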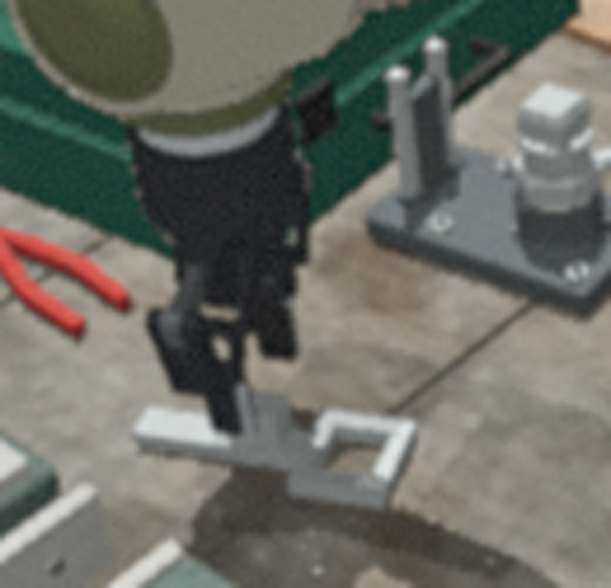

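Call:
move_arm:
  motion:
    - {"grip": 0.4, "tx": -0.06, "ty": 0.1, "tz": -0.3, "twist": 0}
    - {"grip": 0.4, "tx": 0, "ty": 0, "tz": -0.2, "twist": 0}
    - {"grip": 0.4, "tx": 0, "ty": 0, "tz": 0, "twist": 0}

```text
t: 3.58
position: [0.567, 0.2735, 0.0104]
tcp_rot: [[0.012, 0.423, -0.906], [0.007, -0.906, -0.423], [-1.0, -0.001, -0.013]]
ft_force: [-0.3, -0.1, -0.4]
grip_width: 0.602
```

Call:
move_arm:
  motion:
    - {"grip": 0.4, "tx": 0, "ty": 0, "tz": -0.07, "twist": 0}
    - {"grip": 0.7, "tx": 0, "ty": 0, "tz": 0, "twist": 0}
    - {"grip": 0.8, "tx": 0, "ty": 0, "tz": 0, "twist": 0}
    - {"grip": 0.9, "tx": 0, "ty": 0, "tz": 0, "twist": 0}
    - {"grip": 0.9, "tx": 0, "ty": 0, "tz": 0, "twist": 0}
    - {"grip": 0.9, "tx": 0, "ty": 0, "tz": 0, "twist": 0}
  force: 50

```text
t: 4.32
position: [0.5674, 0.2737, 0.0075]
tcp_rot: [[0.013, 0.423, -0.906], [0.007, -0.906, -0.423], [-1.0, -0.001, -0.015]]
ft_force: [-0.2, -0.9, -1.0]
grip_width: 0.229
```

Call:
move_arm:
  motion:
    - {"grip": 0.9, "tx": 0, "ty": 0, "tz": 0.3, "twist": 0}
    - {"grip": 0.9, "tx": 0, "ty": 0, "tz": 0.6, "twist": 0}
    - {"grip": 0.9, "tx": 0, "ty": 0, "tz": 0.8, "twist": 0}
    - {"grip": 0.9, "tx": 0, "ty": 0, "tz": 0.8, "twist": 0}
    - {"grip": 0.9, "tx": 0, "ty": 0, "tz": 0.5, "twist": 0}
    - {"grip": 0.9, "tx": 0.05, "ty": -0.4, "tz": 0.3, "twist": -0.4}
    - {"grip": 0.9, "tx": 0.1, "ty": -0.6, "tz": 0, "twist": -0.4}
    - {"grip": 0.9, "tx": 0.1, "ty": -0.6, "tz": 0, "twist": -0.4}
    - {"grip": 0.9, "tx": 0.1, "ty": -0.6, "tz": 0, "twist": -0.4}
    - {"grip": 0.9, "tx": 0.1, "ty": -0.6, "tz": 0, "twist": -0.4}

```text
t: 5.58
position: [0.5879, 0.1265, 0.1837]
tcp_rot: [[0.015, 0.214, -0.977], [0.003, -0.977, -0.214], [-1.0, -0.0, -0.015]]
ft_force: [-0.2, -0.2, -1.8]
grip_width: 0.22
```

Call:
move_arm:
  motion:
    - {"grip": 0.9, "tx": 0.1, "ty": -0.5, "tz": -0.2, "twist": -0.3}
    - {"grip": 0.9, "tx": 0.05, "ty": -0.4, "tz": -0.2, "twist": -0.3}
    - {"grip": 0.9, "tx": 0.05, "ty": -0.3, "tz": -0.2, "twist": -0.2}
    - {"grip": 0.9, "tx": 0, "ty": 0, "tz": 0, "twist": 0}

```text
t: 6.08
position: [0.5972, 0.0587, 0.1533]
tcp_rot: [[0.014, 0.119, -0.993], [0.001, -0.993, -0.119], [-1.0, 0.001, -0.014]]
ft_force: [-0.5, -0.0, -1.5]
grip_width: 0.229
```

```bash
cat > look.py <<'E'
import sys
from h import *
tag=sys.argv[1]
s=r.read_state(); p=s["position"]; y=s["tcp_rot"][:,1]
print(s["t"],p.round(4),"psi",np.degrees(np.arctan2(y[1],y[0])),"tilt",s["tcp_rot"][:2,0].round(3),s["ft_force"].round(1),s["torque"].round(2),s["grip_width"])
d=np.load("fit0.npz"); st=d["s"]
yaw=np.arctan2(y[1],y[0])+np.pi/2
off=float(sys.argv[2]) if len(sys.argv)>2 else .0485
k=np.array([p[0]-off*np.cos(yaw),p[1]-off*np.sin(yaw),yaw]); zk=1000*(p[2]-.0075)
print("key pred rel stop mm",(np.array([[np.cos(st[2]),np.sin(st[2])],[-np.sin(st[2]),np.cos(st[2])]])@(k[:2]-st[:2])*1000).round(1),"z",zk.round(1),"dyaw deg",np.degrees(yaw-st[2]).round(2))
B=lambda x0,x1,y0,y1,z:[[x0,y0,z],[x1,y0,z],[x1,y1,z],[x0,y1,z]]
for n,c,h,w,sc in (("top",(255,125),90,110,6.6),("scene",(235,165),90,120,6.6)):
    im=r.camera(n)[:,:,::-1].copy(); cv2.imwrite(f"pics/{tag}_{n}_full.png",im)
    im=cv2.resize(im[c[1]:c[1]+h,c[0]:c[0]+w],None,fx=sc,fy=sc,interpolation=cv2.INTER_CUBIC)
    cv2.imwrite(f"pics/{tag}_{n}_raw.png",im)
    def pl(p,P,col):
        q=((proj(n,T(p,P))-c+.5)*sc-.5).astype(int); cv2.polylines(im,[q],True,col,1,cv2.LINE_AA)
    for b in (B(-25,25,-25,25,zk+12),B(-16,16,-16,16,zk+12),B(25,118,-10,10,zk+12)): pl(k,b,(0,0,255))
    for b in (B(-45,112,-45,45,18),B(-12.5,12.5,-12.5,12.5,108)): pl(st,b,(255,255,0))
    for yy in(-18,18): pl(st,[[95+6*np.cos(a),yy+6*np.sin(a),104] for a in np.linspace(0,6.28,16)],(0,255,0))
    cv2.imwrite(f"pics/{tag}_{n}.png",im)
E
python3 look.py a
```

```text
6.075 [0.5972 0.0587 0.1533] psi -83.16683160265548 tilt [0.014 0.001] [-0.5 -0.  -1.5] [-0.02 -0.02 -0.03] 0.22915748283150852
key pred rel stop mm [-1.6 -1.9] z 145.8 dyaw deg -0.19
```

View pics/a_top.png

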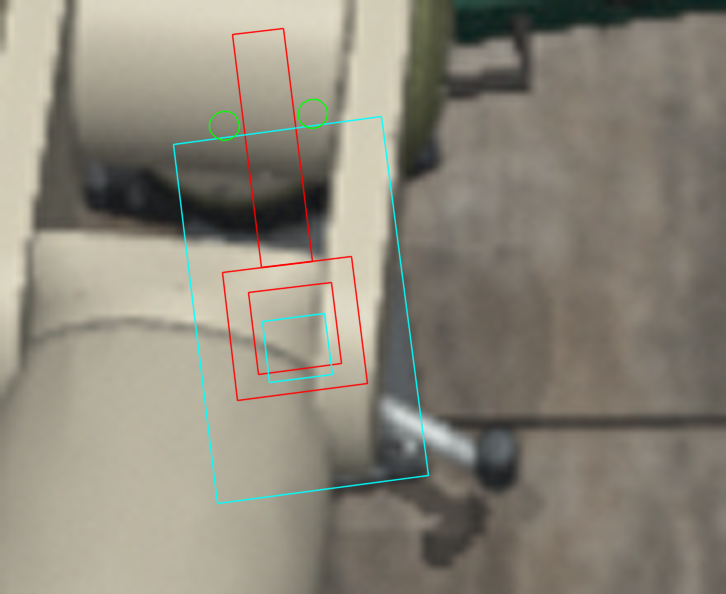

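View pics/a_scene.png

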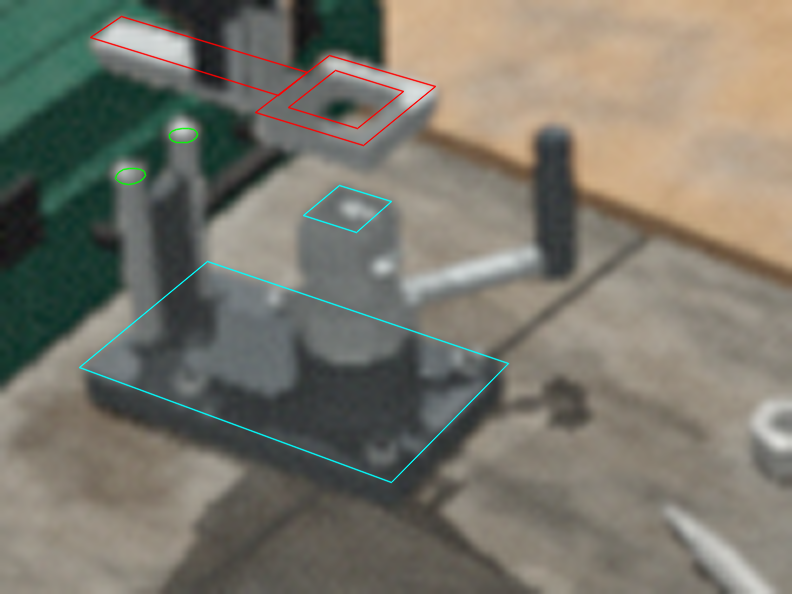

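```bash
python3 - <<'E'
import cv2,numpy as np
t=cv2.imread("pics/top0.png"); s=cv2.imread("pics/scene0.png")
a=cv2.resize(t[163:193,285:320],None,fx=11,fy=11,interpolation=cv2.INTER_NEAREST)
b=cv2.resize(s[186:221,270:305],None,fx=11,fy=11,interpolation=cv2.INTER_NEAREST)
h=max(a.shape[0],b.shape[0]); a=cv2.copyMakeBorder(a,0,h-a.shape[0],0,10,0)
cv2.imwrite("pics/hd.png",np.hstack([a,b]))
E
```

```text
(no output)
```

View pics/hd.png

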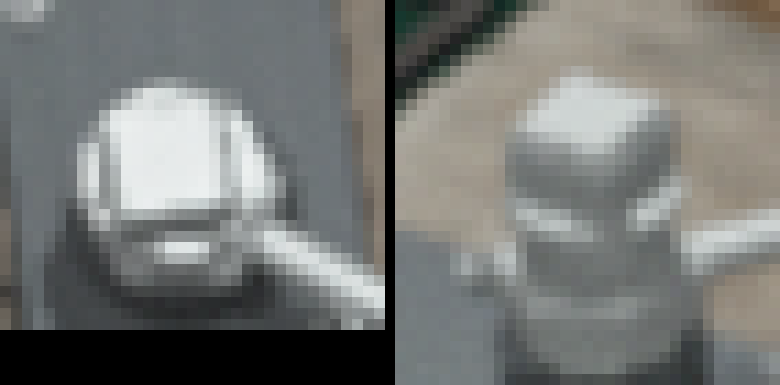

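Call:
move_arm:
  motion:
    - {"grip": 0.9, "tx": 0.03, "ty": 0.04, "tz": -0.3, "twist": 0.03}
    - {"grip": 0.9, "tx": 0, "ty": 0, "tz": -0.25, "twist": 0}
    - {"grip": 0.9, "tx": 0, "ty": 0, "tz": 0, "twist": 0}

```text
t: 6.55
position: [0.5988, 0.064, 0.125]
tcp_rot: [[0.015, 0.127, -0.992], [0.002, -0.992, -0.127], [-1.0, 0.0, -0.015]]
ft_force: [-0.2, -0.6, -2.2]
grip_width: 0.228
```

```bash
python3 look.py b
```

```text
6.55 [0.5988 0.064  0.125 ] psi -82.69765001167455 tilt [0.015 0.002] [-0.2 -0.6 -2.2] [-0.02 -0.03  0.  ] 0.22842132020184575
key pred rel stop mm [0.6 2.8] z 117.5 dyaw deg 0.28
```

View pics/b_scene.png

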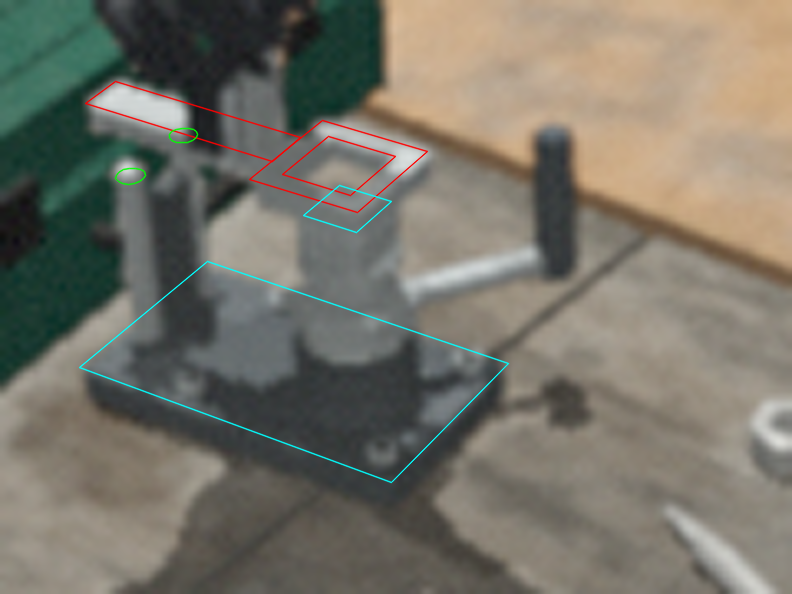

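View pics/b_scene_raw.png

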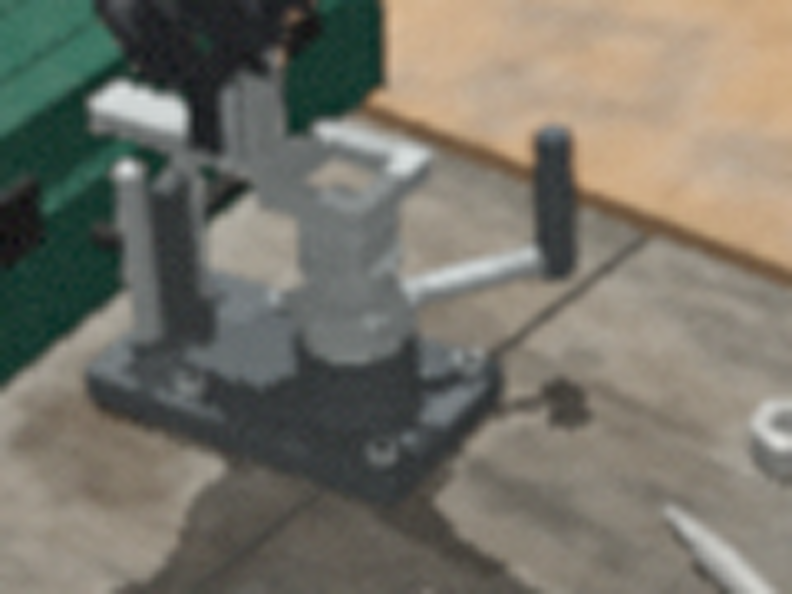

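Call:
move_arm:
  motion:
    - {"grip": 0.9, "tx": 0, "ty": -0.055, "tz": -0.04, "twist": -0.04}
    - {"grip": 0.9, "tx": 0, "ty": 0, "tz": 0, "twist": 0}

```text
t: 6.9
position: [0.5996, 0.0609, 0.1247]
tcp_rot: [[0.019, 0.122, -0.992], [0.001, -0.992, -0.122], [-1.0, 0.001, -0.019]]
ft_force: [0.1, 0.7, -2.7]
grip_width: 0.227
```

```bash
python3 look.py c
```

```text
6.9 [0.5996 0.0609 0.1247] psi -82.96399689155209 tilt [0.019 0.001] [ 0.1  0.7 -2.7] [-0.05  0.04 -0.04] 0.22737944967838067
key pred rel stop mm [ 1.  -0.2] z 117.2 dyaw deg 0.01
```

View pics/c_scene.png

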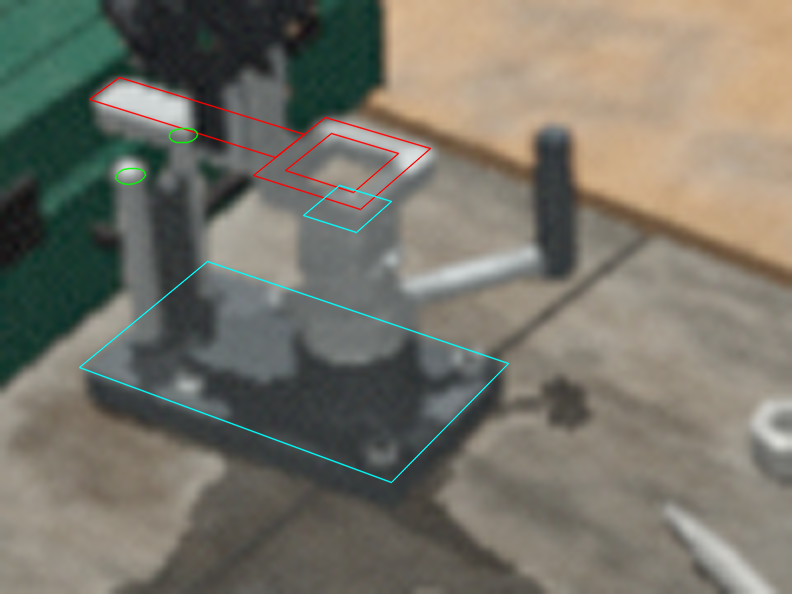

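Call:
move_arm:
  motion:
    - {"grip": 0.9, "tx": -0.02, "ty": 0, "tz": -0.05, "twist": 0}
    - {"grip": 0.9, "tx": 0, "ty": 0, "tz": -0.06, "twist": 0}
    - {"grip": 0.9, "tx": 0, "ty": 0, "tz": -0.05, "twist": 0}
    - {"grip": 0.9, "tx": 0, "ty": 0, "tz": 0, "twist": 0}

```text
t: 7.5
position: [0.5986, 0.061, 0.1163]
tcp_rot: [[0.019, 0.123, -0.992], [0.001, -0.992, -0.123], [-1.0, 0.001, -0.019]]
ft_force: [0.8, 0.0, -1.9]
grip_width: 0.226
```

```bash
python3 look.py d
```

```text
7.5 [0.5986 0.061  0.1163] psi -82.95553892918157 tilt [0.019 0.001] [ 0.8  0.  -1.9] [-0.    0.02  0.03] 0.22574769870467293
key pred rel stop mm [0. 0.] z 108.8 dyaw deg 0.02
```

View pics/d_scene.png

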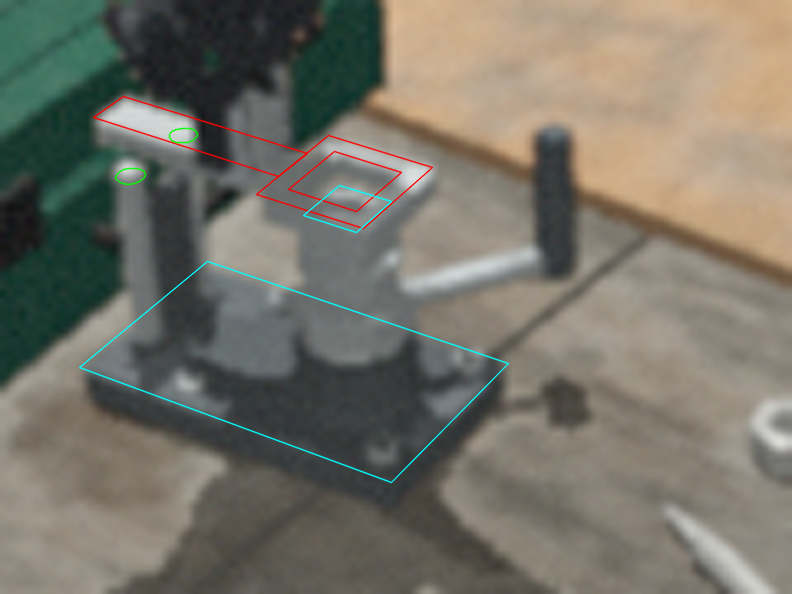

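Call:
move_arm:
  motion:
    - {"grip": 0.9, "tx": 0, "ty": 0, "tz": -0.05, "twist": 0}
    - {"grip": 0.9, "tx": 0, "ty": 0, "tz": -0.04, "twist": 0}
    - {"grip": 0.9, "tx": 0, "ty": 0, "tz": 0, "twist": 0}

```text
t: 7.98
position: [0.5996, 0.061, 0.1125]
tcp_rot: [[0.022, 0.123, -0.992], [0.001, -0.992, -0.123], [-1.0, 0.002, -0.022]]
ft_force: [0.8, -0.6, -2.3]
grip_width: 0.228
```

```bash
python3 look.py e
```

```text
7.975 [0.5996 0.061  0.1125] psi -82.95333854473769 tilt [0.022 0.001] [ 0.8 -0.6 -2.3] [ 0.04 -0.11  0.04] 0.22800369895709935
key pred rel stop mm [ 1.  -0.1] z 105.0 dyaw deg 0.03
```

View pics/e_scene_raw.png

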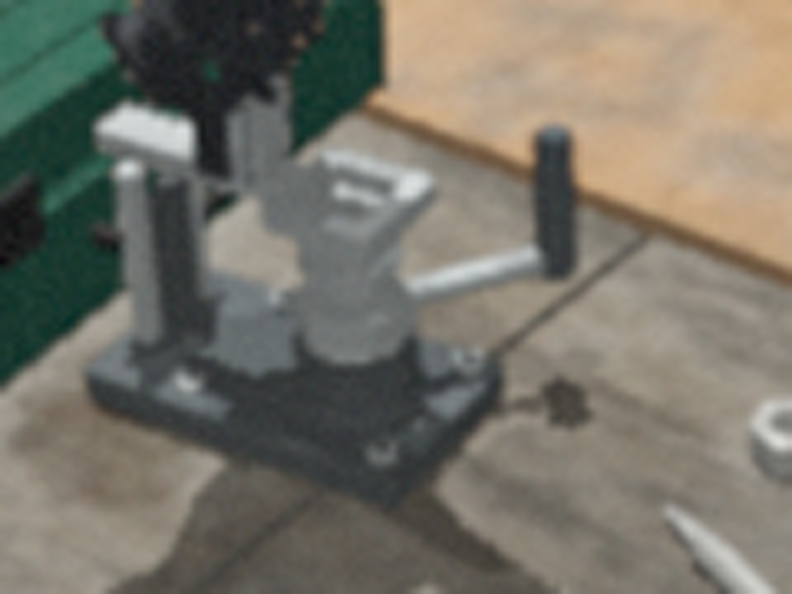

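Call:
move_arm:
  motion:
    - {"grip": 0.9, "tx": -0.02, "ty": 0, "tz": -0.05, "twist": 0}
    - {"grip": 0.9, "tx": 0, "ty": 0, "tz": -0.04, "twist": 0}
    - {"grip": 0.9, "tx": 0, "ty": 0, "tz": 0, "twist": 0}

```text
t: 8.45
position: [0.6007, 0.0605, 0.1096]
tcp_rot: [[0.029, 0.123, -0.992], [-0.0, -0.992, -0.123], [-1.0, 0.004, -0.029]]
ft_force: [1.7, -0.5, -3.5]
grip_width: 0.225
```

```bash
python3 look.py f
```

```text
8.45 [0.6007 0.0605 0.1096] psi -82.93913608986061 tilt [ 0.029 -0.   ] [ 1.7 -0.5 -3.5] [-0.06 -0.52  0.14] 0.2250621416599274
key pred rel stop mm [ 2.  -0.8] z 102.1 dyaw deg 0.04
```

View pics/f_scene_raw.png

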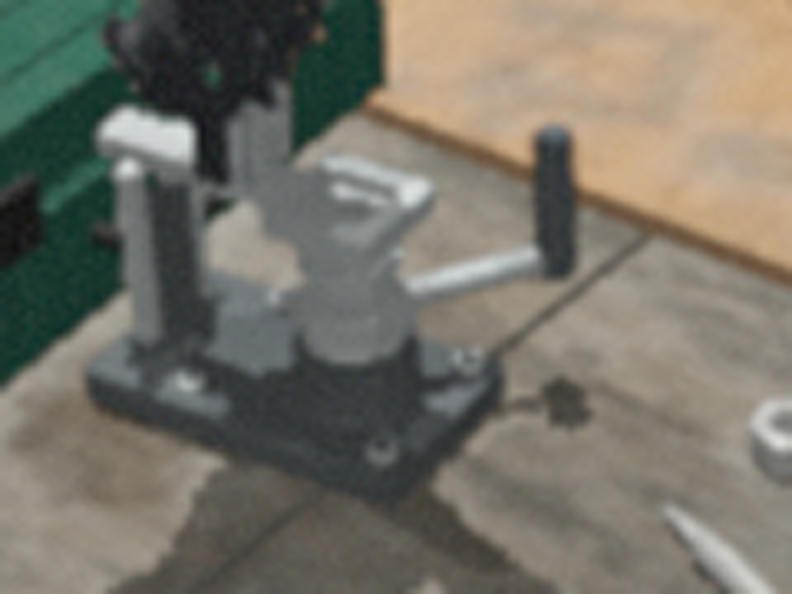

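```bash
cat > ov.py <<'E'
import sys
from h import *
# overlay hypothesised key pose rel stop: dx dy z pitchdeg
tag=sys.argv[1]; dx,dy,z,pit,dyaw=map(float,sys.argv[2:7]); st=np.load("fit0.npz")["s"]
c=(235,165);sc=6.6
im=cv2.imread(f"pics/{tag}_scene_raw.png")
def K(P):
    P=np.array(P,float); a=np.radians(pit); b=np.radians(dyaw)
    Q=np.c_[P[:,0]*np.cos(a)-P[:,2]*np.sin(a),P[:,1],P[:,2]*np.cos(a)+P[:,0]*np.sin(a)]
    Q=np.c_[Q[:,0]*np.cos(b)-Q[:,1]*np.sin(b)+dx,Q[:,0]*np.sin(b)+Q[:,1]*np.cos(b)+dy,Q[:,2]+z]
    return T(st,Q)
def pl(W,col):
    q=((proj("scene",W)-c+.5)*sc-.5).astype(int); cv2.polylines(im,[q],True,col,1,cv2.LINE_AA)
B=lambda x0,x1,y0,y1,z:[[x0,y0,z],[x1,y0,z],[x1,y1,z],[x0,y1,z]]
for b in (B(-25,25,-25,25,12),B(-16,16,-16,16,12),B(25,118,-10,10,12),B(25,118,-10,10,0),B(-25,25,-25,25,0),B(35,65,-10,10,36)): pl(K(b),(0,0,255))
for b in (B(-12.5,12.5,-12.5,12.5,108),B(-15,15,-15,15,102)): pl(T(st,b),(255,255,0))
for yy in(-18,18):
  for zz in (104,60): pl(T(st,[[95+6*np.cos(a),yy+6*np.sin(a),zz] for a in np.linspace(0,6.28,16)]),(0,255,0))
cv2.imwrite(f"pics/{tag}_ov.png",im)
E
python3 ov.py f 2 -.8 102 0.5 0
```

```text
(no output)
```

View pics/f_ov.png

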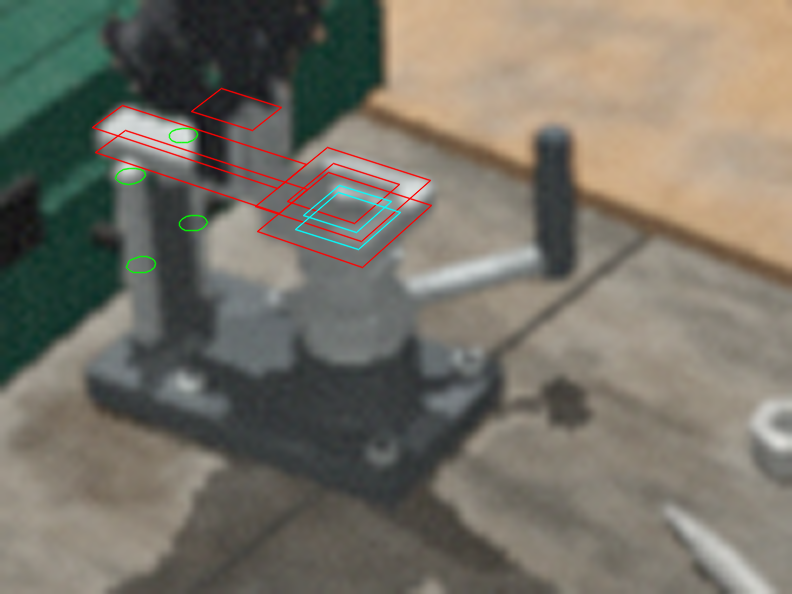

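```bash
python3 - <<'E'
import cv2
s=cv2.imread("pics/f_scene_full.png")
im=cv2.resize(s[178:210,246:304],None,fx=13,fy=13,interpolation=cv2.INTER_CUBIC)
im=cv2.convertScaleAbs(im,alpha=1.3,beta=-30)
cv2.imwrite("pics/fz.png",im)
E
```

```text
(no output)
```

View pics/fz.png

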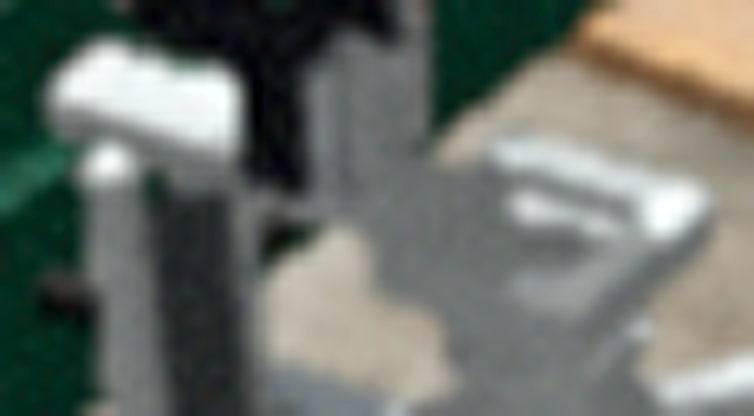

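Call:
move_arm:
  motion:
    - {"grip": 0.9, "tx": 0.03, "ty": 0.005, "tz": 0, "twist": 0}
    - {"grip": 0.9, "tx": 0, "ty": 0, "tz": 0, "twist": 0}

```text
t: 8.8
position: [0.601, 0.0605, 0.1086]
tcp_rot: [[0.025, 0.123, -0.992], [-0.001, -0.992, -0.123], [-1.0, 0.004, -0.024]]
ft_force: [1.6, -0.5, -1.2]
grip_width: 0.224
```

```bash
python3 look.py g
```

```text
8.8 [0.601  0.0605 0.1086] psi -82.93846601103526 tilt [ 0.025 -0.001] [ 1.6 -0.5 -1.2] [-0.3  -0.38  0.12] 0.22379252800828625
key pred rel stop mm [ 2.3 -0.8] z 101.1 dyaw deg 0.04
```

Call:
move_arm:
  motion:
    - {"grip": 0.9, "tx": 0.04, "ty": 0.005, "tz": 0, "twist": 0}
    - {"grip": 0.9, "tx": 0.02, "ty": 0, "tz": -0.03, "twist": 0}
    - {"grip": 0.9, "tx": 0, "ty": 0, "tz": -0.02, "twist": 0}

```text
t: 9.28
position: [0.6027, 0.0607, 0.1057]
tcp_rot: [[0.021, 0.123, -0.992], [-0.001, -0.992, -0.123], [-1.0, 0.003, -0.021]]
ft_force: [-1.0, -3.4, 0.2]
grip_width: 0.226
```

```bash
python3 look.py h1
```

```text
9.275 [0.6027 0.0607 0.1057] psi -82.92524748446823 tilt [ 0.021 -0.001] [-1.  -3.4  0.2] [-0.44  0.29  0.15] 0.2259780729912195
key pred rel stop mm [ 4.1 -0.8] z 98.2 dyaw deg 0.05
```

View pics/h1_scene_raw.png

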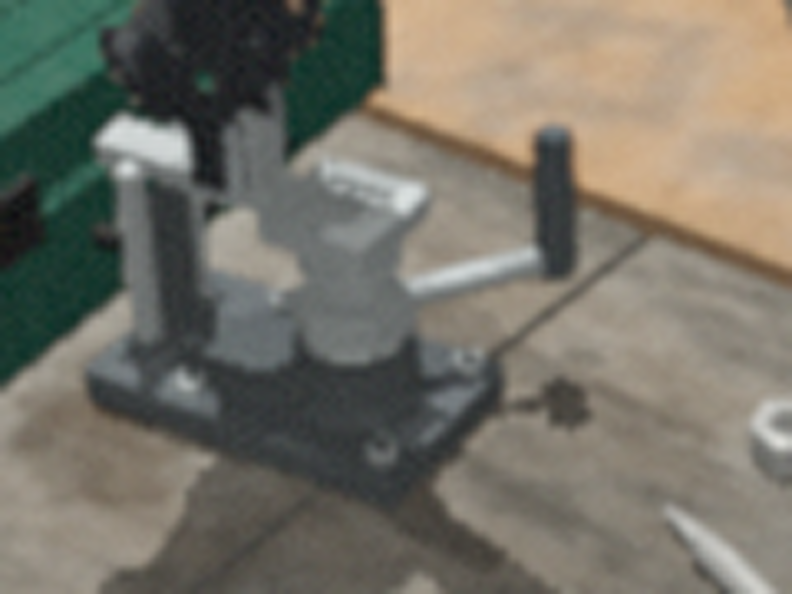

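Call:
move_arm:
  motion:
    - {"grip": 0.9, "tx": -0.005, "ty": -0.02, "tz": -0.02, "twist": 0}
    - {"grip": 0.9, "tx": 0, "ty": -0.01, "tz": -0.03, "twist": 0}

```text
t: 9.62
position: [0.6027, 0.0598, 0.103]
tcp_rot: [[0.022, 0.123, -0.992], [0.001, -0.992, -0.123], [-1.0, 0.002, -0.022]]
ft_force: [-0.4, 0.2, -2.8]
grip_width: 0.225
```

```bash
python3 look.py i1
```

```text
9.625 [0.6027 0.0598 0.103 ] psi -82.95004644720413 tilt [0.022 0.001] [-0.4  0.2 -2.8] [-0.01  0.05  0.02] 0.2253055380731141
key pred rel stop mm [ 4.  -1.7] z 95.5 dyaw deg 0.03
```

Free of side load; continue down.

Call:
move_arm:
  motion:
    - {"grip": 0.9, "tx": 0, "ty": 0, "tz": -0.04, "twist": 0}
    - {"grip": 0.9, "tx": 0, "ty": 0, "tz": -0.03, "twist": 0}
    - {"grip": 0.9, "tx": 0, "ty": 0, "tz": 0, "twist": 0}

```text
t: 10.1
position: [0.6027, 0.0599, 0.099]
tcp_rot: [[0.022, 0.123, -0.992], [0.001, -0.992, -0.123], [-1.0, 0.002, -0.022]]
ft_force: [-0.7, -0.1, -1.6]
grip_width: 0.228
```

```bash
python3 look.py j1
```

```text
10.1 [0.6027 0.0599 0.099 ] psi -82.94691794446204 tilt [0.022 0.001] [-0.7 -0.1 -1.6] [ 0.    0.08 -0.03] 0.22816849993520116
key pred rel stop mm [ 4.  -1.6] z 91.5 dyaw deg 0.03
```

View pics/j1_scene_raw.png

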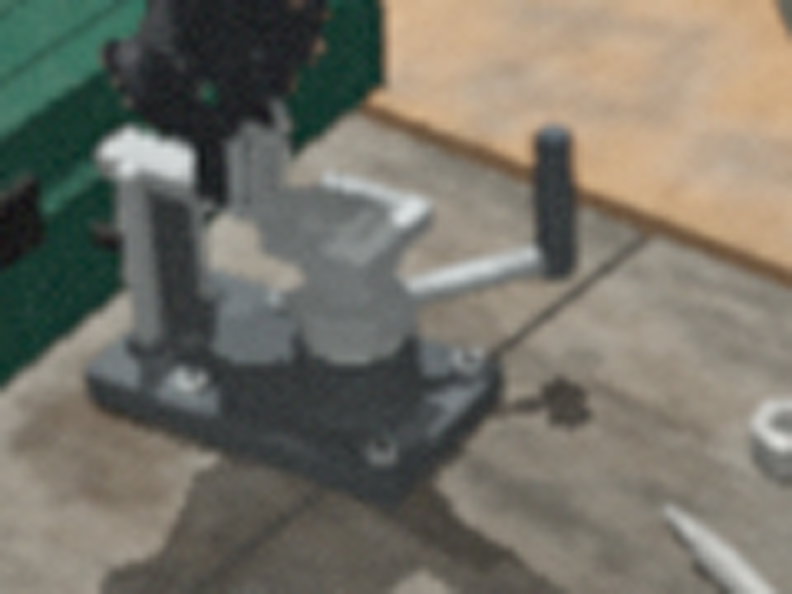

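Call:
move_arm:
  motion:
    - {"grip": 0.9, "tx": 0, "ty": 0, "tz": -0.04, "twist": 0}
    - {"grip": 0.9, "tx": 0, "ty": 0, "tz": -0.03, "twist": 0}
    - {"grip": 0.9, "tx": 0, "ty": 0, "tz": -0.02, "twist": 0}

```text
t: 10.58
position: [0.6029, 0.0599, 0.0954]
tcp_rot: [[0.023, 0.123, -0.992], [0.001, -0.992, -0.123], [-1.0, 0.002, -0.022]]
ft_force: [-3.0, -1.1, 11.5]
grip_width: 0.227
```

```bash
python3 look.py k1; python3 ov.py k1 0 0 88 0 0
```

```text
10.575 [0.6029 0.0599 0.0954] psi -82.9467180863781 tilt [0.023 0.001] [-3.  -1.1 11.5] [0.   1.1  0.01] 0.22686843438464624
key pred rel stop mm [ 4.2 -1.7] z 87.9 dyaw deg 0.03
```

View pics/k1_ov.png

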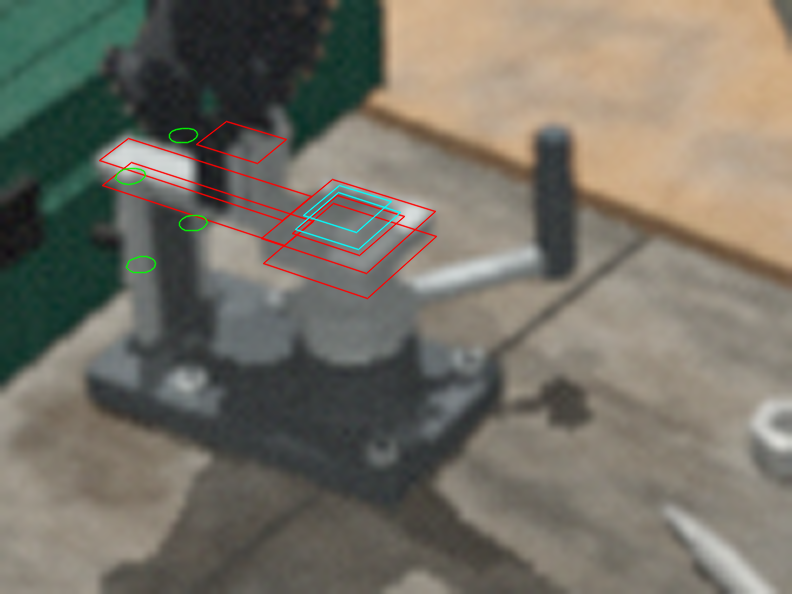

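Call:
move_arm:
  motion:
    - {"grip": 0.7, "tx": 0, "ty": 0, "tz": 0, "twist": 0}
    - {"grip": 0.5, "tx": 0, "ty": 0, "tz": 0, "twist": 0}
    - {"grip": 0.4, "tx": 0, "ty": 0, "tz": 0, "twist": 0}
    - {"grip": 0.4, "tx": 0, "ty": 0, "tz": 0, "twist": 0}

```text
t: 11.18
position: [0.6035, 0.0598, 0.0958]
tcp_rot: [[0.025, 0.123, -0.992], [0.0, -0.992, -0.123], [-1.0, 0.003, -0.024]]
ft_force: [-0.6, -0.2, 0.5]
grip_width: 0.595
```

```bash
python3 look.py l1; python3 ov.py l1 0 0 88 0 0
```

```text
11.175 [0.6035 0.0598 0.0958] psi -82.9460988533485 tilt [0.025 0.   ] [-0.6 -0.2  0.5] [-0.    0.07  0.05] 0.5950873223083228
key pred rel stop mm [ 4.7 -1.8] z 88.3 dyaw deg 0.03
```

View pics/l1_ov.png

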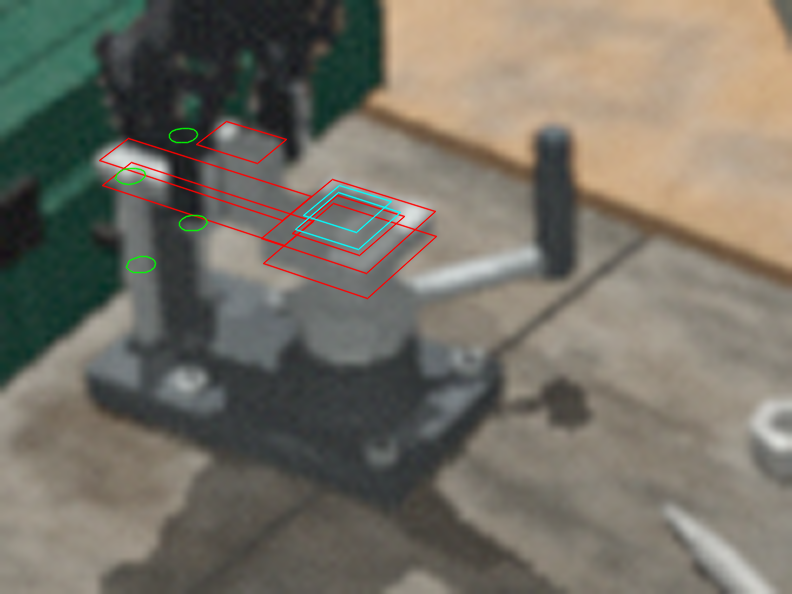

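Call:
move_arm:
  motion:
    - {"grip": 0.3, "tx": 0, "ty": 0, "tz": 0.3, "twist": 0}
    - {"grip": 0.3, "tx": 0, "ty": 0, "tz": 0.6, "twist": 0}
    - {"grip": 0.3, "tx": 0, "ty": 0, "tz": 0.7, "twist": 0}
    - {"grip": 0.3, "tx": -0.1, "ty": -0.1, "tz": 0.2, "twist": 0.8}
    - {"grip": 0.3, "tx": -0.2, "ty": -0.2, "tz": 0, "twist": 1}
    - {"grip": 0.3, "tx": -0.3, "ty": -0.2, "tz": 0, "twist": 1}
    - {"grip": 0.3, "tx": -0.3, "ty": -0.2, "tz": 0, "twist": 1}
    - {"grip": 0.3, "tx": -0.3, "ty": -0.3, "tz": 0, "twist": 1}
    - {"grip": 0.3, "tx": -0.3, "ty": -0.3, "tz": 0, "twist": 1}
    - {"grip": 0.3, "tx": -0.2, "ty": -0.3, "tz": 0, "twist": 1}

```text
t: 12.52
position: [0.517, -0.0215, 0.1995]
tcp_rot: [[0.029, 0.758, -0.652], [0.018, -0.652, -0.758], [-0.999, 0.01, -0.033]]
ft_force: [-0.2, 0.7, 0.1]
grip_width: 0.705
```

```bash
python3 look.py m1; python3 ov.py m1 0 0 88 0 0
```

```text
12.525 [ 0.517  -0.0215  0.1995] psi -40.705328755724814 tilt [0.029 0.018] [-0.2  0.7  0.1] [-0.06  0.06  0.04] 0.7048534894129415
key pred rel stop mm [ -78.4 -104.5] z 192.0 dyaw deg 42.27
```

View pics/m1_scene_full.png

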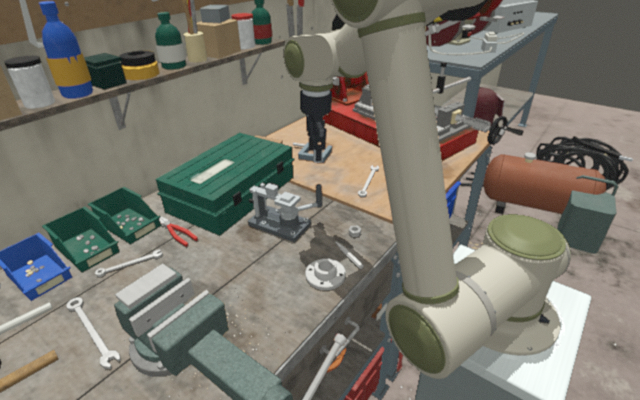

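View pics/m1_ov.png

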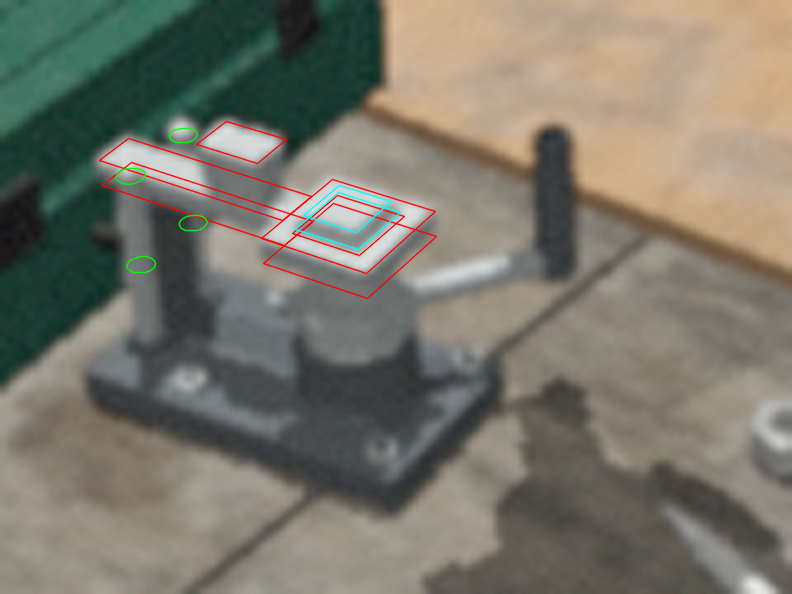

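Call:
move_arm:
  motion:
    - {"grip": 0.3, "tx": -0.1, "ty": 0, "tz": 0, "twist": 0.8}
    - {"grip": 0.3, "tx": 0, "ty": 0, "tz": 0, "twist": 0.8}
    - {"grip": 0.3, "tx": 0, "ty": 0, "tz": 0, "twist": 0.4}
    - {"grip": 0.3, "tx": 0, "ty": 0, "tz": 0, "twist": 0}

```text
t: 13.12
position: [0.5135, -0.0207, 0.2023]
tcp_rot: [[0.029, 0.874, -0.486], [0.024, -0.486, -0.874], [-0.999, 0.014, -0.035]]
ft_force: [-0.7, 0.2, 0.3]
grip_width: 0.699
```

```bash
python3 look.py n1
```

```text
13.125 [ 0.5135 -0.0207  0.2023] psi -29.096429845659834 tilt [0.029 0.024] [-0.7  0.2  0.3] [-0.05 -0.    0.  ] 0.6989484660555101
key pred rel stop mm [ -74.5 -109.9] z 194.8 dyaw deg 53.88
```

Call:
move_arm:
  motion:
    - {"grip": 0.3, "tx": -0.08, "ty": -0.07, "tz": -0.5, "twist": 0.3}
    - {"grip": 0.3, "tx": 0, "ty": 0, "tz": -0.6, "twist": 0}
    - {"grip": 0.3, "tx": 0, "ty": 0, "tz": -0.4, "twist": 0}
    - {"grip": 0.3, "tx": 0, "ty": 0, "tz": 0, "twist": 0}

```text
t: 13.72
position: [0.5101, -0.0239, 0.1263]
tcp_rot: [[0.031, 0.887, -0.461], [0.024, -0.462, -0.886], [-0.999, 0.016, -0.035]]
ft_force: [0.1, -0.8, -0.0]
grip_width: 0.7
```

```bash
python3 look.py o1
```

```text
13.725 [ 0.5101 -0.0239  0.1263] psi -27.532768467048605 tilt [0.031 0.024] [ 0.1 -0.8 -0. ] [ 0.   -0.01  0.02] 0.7004367284188351
key pred rel stop mm [ -77.2 -113.4] z 118.8 dyaw deg 55.45
```

View pics/o1_scene_raw.png

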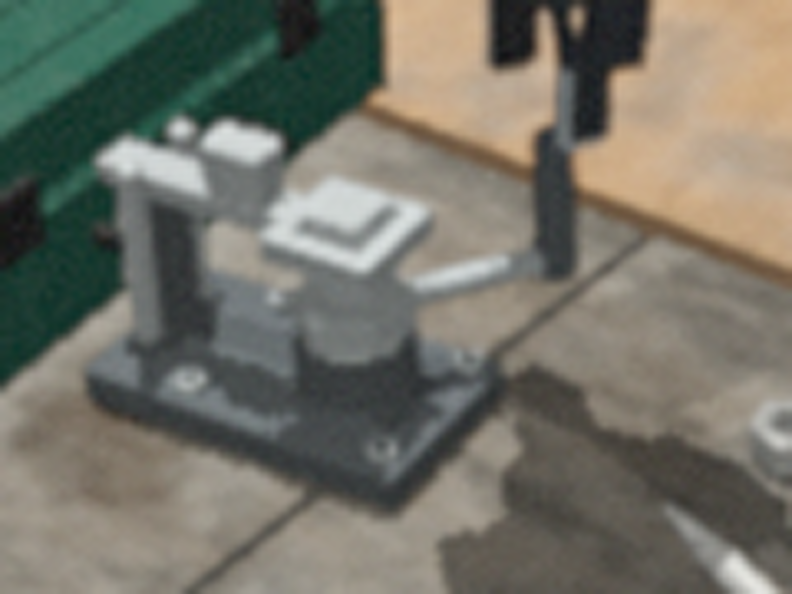

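View pics/o1_top_raw.png

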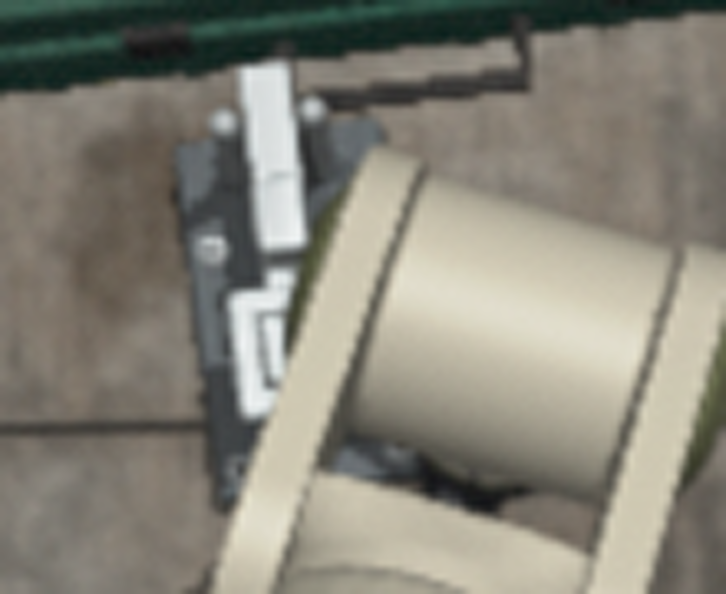

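```bash
python3 - <<'E'
from h import *
s=r.read_state();p=s["position"];R=s["tcp_rot"]
P=[p,p+.03*R[:,1],p-.03*R[:,1],p+.037*R[:,1]-.01*R[:,0],[.5096,-.0243,.12]]
print((proj("scene",np.array(P))-[235,165])*6.6)
E
```

```text
[[543.80443441 108.9660883 ]
 [512.95623354  74.17820623]
 [575.97369534 145.24374546]
 [506.31252925  45.38635764]
 [547.02239855 126.09944676]]
```

Call:
move_arm:
  motion:
    - {"grip": 0.3, "tx": 0, "ty": 0, "tz": -0.4, "twist": 0.05}
    - {"grip": 0.3, "tx": 0, "ty": 0, "tz": -0.4, "twist": 0}
    - {"grip": 0.3, "tx": 0, "ty": 0, "tz": -0.2, "twist": 0}
    - {"grip": 0.55, "tx": 0, "ty": 0, "tz": 0, "twist": 0}
    - {"grip": 0.55, "tx": 0, "ty": 0, "tz": 0, "twist": 0}
  force: 20

```text
t: 14.45
position: [0.5141, -0.0247, 0.0817]
tcp_rot: [[0.043, 0.889, -0.457], [0.02, -0.458, -0.889], [-0.999, 0.029, -0.038]]
ft_force: [0.2, -0.1, 1.0]
grip_width: 0.445
```

```bash
python3 look.py p1
```

```text
14.45 [ 0.5141 -0.0247  0.0817] psi -27.266443817834716 tilt [0.043 0.02 ] [ 0.2 -0.1  1. ] [-0.    0.02 -0.  ] 0.44490455912272286
key pred rel stop mm [ -73.1 -114.8] z 74.2 dyaw deg 55.71
```

View pics/p1_scene_raw.png

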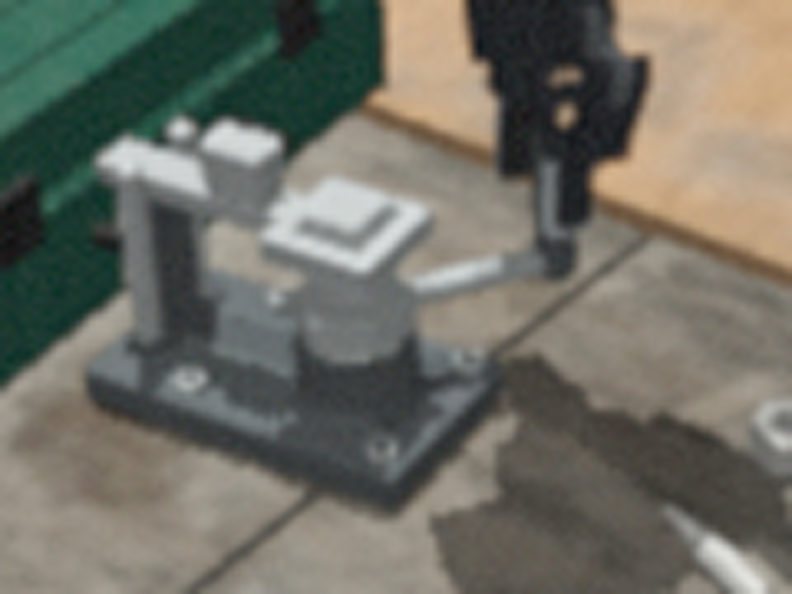

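Call:
move_arm:
  motion:
    - {"grip": 0.55, "tx": -0.12, "ty": 0.06, "tz": 0, "twist": 0}
    - {"grip": 0.55, "tx": -0.1, "ty": 0.05, "tz": 0, "twist": 0}
    - {"grip": 0.55, "tx": 0, "ty": 0, "tz": 0, "twist": 0}

```text
t: 14.92
position: [0.5022, -0.0187, 0.0823]
tcp_rot: [[0.044, 0.889, -0.457], [0.02, -0.458, -0.889], [-0.999, 0.03, -0.038]]
ft_force: [0.4, -0.7, -1.0]
grip_width: 0.452
```

```bash
cat > sw.py <<'E'
import sys
from h import *
A=np.array([.5515,.0545])
s=r.read_state(); p=s["position"]; R=s["tcp_rot"]; y=R[:,1]
psi=np.degrees(np.arctan2(y[1],y[0])); d=p[:2]-A
f=s["ft_force"]; a=np.degrees(np.arctan2(d[1],d[0])); phi=np.radians(psi-90)
er=np.array([np.cos(phi),np.sin(phi)]); cw=np.array([np.sin(phi),-np.cos(phi)])
print("t",s["t"],"pos",p.round(4),"psi",psi.round(2),"tilt",R[:2,0].round(3),"w",s["grip_width"].round(3))
print("radial mm",(d@er*1000).round(1),"lead mm",(d@cw*1000).round(1),"| F cw",(f[:2]@cw).round(2),"F rad",(f[:2]@er).round(2),"Fz",f[2].round(2),"Tz",s["torque"].round(2))
# next rows: rotate by step deg each
st=float(sys.argv[1]) if len(sys.argv)>1 else 3
lead=float(sys.argv[2])/1000 if len(sys.argv)>2 else .010
q=p[:2]
for i in range(1,int(sys.argv[3])+1 if len(sys.argv)>3 else 11):
    ph=phi-np.radians(st*i); n=A+.09*np.array([np.cos(ph),np.sin(ph)])+lead*np.array([np.sin(ph),-np.cos(ph)])
    print(((n-q)/.05).round(3), end=" "); q=n
print("twist",-st/6)
E
python3 sw.py 4 10 10
```

```text
Traceback (most recent call last):
  File "sw.py", line 8, in <module>
    print("t",s["t"],"pos",p.round(4),"psi",psi.round(2),"tilt",R[:2,0].round(3),"w",s["grip_width"].round(3))
                                                                                     ^^^^^^^^^^^^^^^^^^^^^
AttributeError: 'float' object has no attribute 'round'
```

```bash
sed -i 's/s\["grip_width"\].round(3)/round(s["grip_width"],3)/' sw.py; python3 sw.py 4 10 10
```

```text
t 14.925 pos [ 0.5022 -0.0187  0.0823] psi -27.26 tilt [0.044 0.02 ] w 0.452
radial mm 87.7 lead mm 10.3 | F cw -0.68 F rad 0.4 Fz -1.01 Tz [-0.03  0.03  0.05]
[-0.119  0.03 ] [-0.097  0.081] [-0.092  0.087] [-0.085  0.093] [-0.079  0.099] [-0.071  0.104] [-0.064  0.109] [-0.056  0.113] [-0.048  0.117] [-0.04  0.12] twist -0.6666666666666666
```

Call:
move_arm:
  motion:
    - {"grip": 0.55, "tx": -0.12, "ty": 0.03, "tz": 0, "twist": -0.67}
    - {"grip": 0.55, "tx": -0.1, "ty": 0.08, "tz": 0, "twist": -0.67}
    - {"grip": 0.55, "tx": -0.09, "ty": 0.09, "tz": 0, "twist": -0.67}
    - {"grip": 0.55, "tx": -0.085, "ty": 0.09, "tz": 0, "twist": -0.67}
    - {"grip": 0.55, "tx": -0.08, "ty": 0.1, "tz": 0, "twist": -0.67}
    - {"grip": 0.55, "tx": -0.07, "ty": 0.1, "tz": 0, "twist": -0.67}

```text
t: 15.68
position: [0.4772, 0.0052, 0.0833]
tcp_rot: [[0.056, 0.612, -0.789], [-0.004, -0.79, -0.613], [-0.998, 0.037, -0.041]]
ft_force: [1.4, -1.9, -1.3]
grip_width: 0.451
```

```bash
python3 sw.py 4 10 10; python3 look.py q1
```

```text
t 15.675 pos [0.4772 0.0052 0.0833] psi -52.21 tilt [ 0.056 -0.004] w 0.451
radial mm 88.9 lead mm 6.5 | F cw -2.35 F rad 0.0 Fz -1.35 Tz [-0.07 -0.21 -0.01]
[-0.121  0.152] [-0.054  0.114] [-0.046  0.118] [-0.038  0.121] [-0.029  0.123] [-0.021  0.125] [-0.012  0.126] [-0.003  0.126] [0.006 0.126] [0.014 0.126] twist -0.6666666666666666
15.675 [0.4772 0.0052 0.0833] psi -52.21446374814848 tilt [ 0.056 -0.004] [ 1.4 -1.9 -1.3] [-0.07 -0.21 -0.01] 0.45099212315156467
key pred rel stop mm [-120.5  -65.4] z 75.8 dyaw deg 30.76
```

View pics/q1_scene_raw.png

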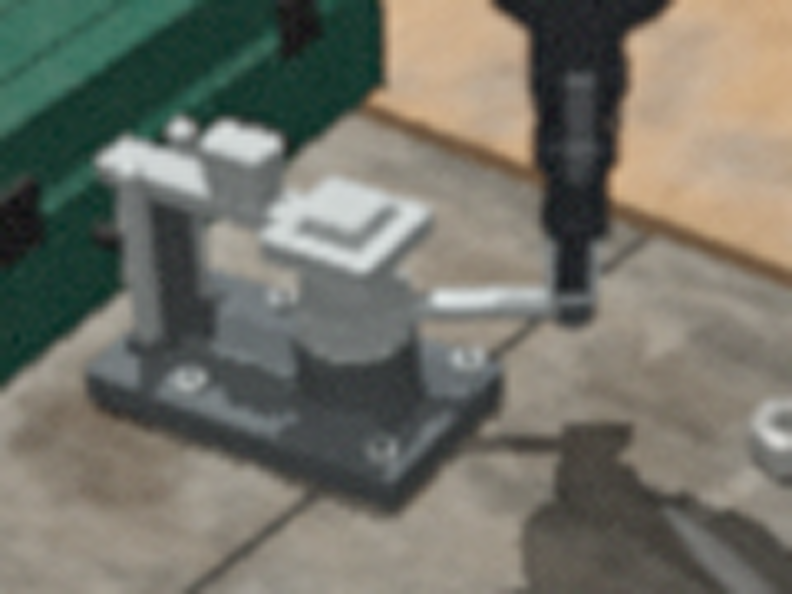

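Call:
move_arm:
  motion:
    - {"grip": 0.55, "tx": -0.1, "ty": 0.15, "tz": 0, "twist": -0.5}
    - {"grip": 0.55, "tx": -0.06, "ty": 0.12, "tz": 0, "twist": -0.67}
    - {"grip": 0.55, "tx": -0.05, "ty": 0.12, "tz": 0, "twist": -0.67}
    - {"grip": 0.55, "tx": -0.04, "ty": 0.12, "tz": 0, "twist": -0.67}
    - {"grip": 0.55, "tx": -0.035, "ty": 0.12, "tz": 0, "twist": -0.67}

```text
t: 16.4
position: [0.464, 0.0356, 0.0836]
tcp_rot: [[0.052, 0.32, -0.946], [-0.024, -0.946, -0.322], [-0.998, 0.04, -0.042]]
ft_force: [1.2, -1.4, -1.5]
grip_width: 0.452
```

```bash
python3 sw.py 1.5 8 10
```

```text
t 16.4 pos [0.464  0.0356 0.0836] psi -71.3 tilt [ 0.052 -0.024] w 0.452
radial mm 89.0 lead mm 10.2 | F cw -1.69 F rad -0.71 Fz -1.52 Tz [-0.19 -0.08 -0.04]
[-0.016 -0.002] [-0.009  0.046] [-0.008  0.047] [-0.007  0.047] [-0.006  0.047] [-0.004  0.047] [-0.003  0.047] [-0.002  0.047] [-0.001  0.047] [0.001 0.047] twist -0.25
```

Call:
move_arm:
  motion:
    - {"grip": 0.55, "tx": -0.01, "ty": 0.05, "tz": 0, "twist": -0.25}
    - {"grip": 0.55, "tx": -0.01, "ty": 0.05, "tz": 0, "twist": -0.25}
    - {"grip": 0.55, "tx": -0.01, "ty": 0.05, "tz": 0, "twist": -0.25}
    - {"grip": 0.55, "tx": -0.01, "ty": 0.05, "tz": 0, "twist": -0.25}

```text
t: 16.9
position: [0.4623, 0.0454, 0.0836]
tcp_rot: [[0.05, 0.218, -0.975], [-0.03, -0.975, -0.22], [-0.998, 0.04, -0.042]]
ft_force: [0.7, -0.6, -0.5]
grip_width: 0.449
```

```bash
python3 sw.py 1.5 9 10
```

```text
t 16.9 pos [0.4623 0.0454 0.0836] psi -77.39 tilt [ 0.05 -0.03] w 0.449
radial mm 89.0 lead mm 10.6 | F cw -0.74 F rad -0.52 Fz -0.54 Tz [-0.2  -0.07 -0.02]
[-0.018  0.012] [-0.004  0.047] [-0.003  0.047] [-0.001  0.047] [-0.     0.047] [0.001 0.047] [0.002 0.047] [0.004 0.047] [0.005 0.047] [0.006 0.047] twist -0.25
```

Call:
move_arm:
  motion:
    - {"grip": 0.55, "tx": -0.01, "ty": 0.03, "tz": 0, "twist": -0.18}
    - {"grip": 0.55, "tx": -0.003, "ty": 0.03, "tz": 0, "twist": -0.18}
    - {"grip": 0.55, "tx": 0, "ty": 0.03, "tz": 0, "twist": -0.18}

```text
t: 17.27
position: [0.4618, 0.0502, 0.0837]
tcp_rot: [[0.048, 0.159, -0.986], [-0.033, -0.986, -0.161], [-0.998, 0.04, -0.042]]
ft_force: [0.7, -0.3, -0.5]
grip_width: 0.454
```

```bash
python3 sw.py 1 10 5
```

```text
t 17.275 pos [0.4618 0.0502 0.0837] psi -80.83 tilt [ 0.048 -0.033] w 0.454
radial mm 89.2 lead mm 10.0 | F cw -0.39 F rad -0.67 Fz -0.49 Tz [-0.17 -0.11  0.  ]
[-0.017  0.029] [-0.001  0.032] [-0.     0.032] [0.    0.032] [0.001 0.032] twist -0.16666666666666666
```

Call:
move_arm:
  motion:
    - {"grip": 0.55, "tx": -0.005, "ty": 0.035, "tz": 0, "twist": -0.18}
    - {"grip": 0.55, "tx": 0, "ty": 0.035, "tz": 0, "twist": -0.18}
    - {"grip": 0.55, "tx": 0, "ty": 0.035, "tz": 0, "twist": -0.18}

```text
t: 17.65
position: [0.4616, 0.0558, 0.0837]
tcp_rot: [[0.046, 0.099, -0.994], [-0.036, -0.994, -0.101], [-0.998, 0.041, -0.042]]
ft_force: [1.4, -1.6, -1.6]
grip_width: 0.45
```

```bash
python3 sw.py 1 10 5
```

```text
t 17.65 pos [0.4616 0.0558 0.0837] psi -84.3 tilt [ 0.046 -0.036] w 0.45
radial mm 89.3 lead mm 10.2 | F cw -1.73 F rad -1.22 Fz -1.65 Tz [-0.19 -0.13  0.03]
[-0.012  0.026] [0.001 0.032] [0.002 0.032] [0.002 0.032] [0.003 0.031] twist -0.16666666666666666
```

Call:
move_arm:
  motion:
    - {"grip": 0.55, "tx": 0, "ty": 0.028, "tz": 0, "twist": -0.15}
    - {"grip": 0.55, "tx": 0, "ty": 0.028, "tz": 0, "twist": -0.15}
    - {"grip": 0.55, "tx": 0, "ty": 0.028, "tz": 0, "twist": -0.15}

```text
t: 18.02
position: [0.4616, 0.0603, 0.0837]
tcp_rot: [[0.044, 0.049, -0.998], [-0.038, -0.998, -0.051], [-0.998, 0.041, -0.042]]
ft_force: [1.2, -2.0, 0.5]
grip_width: 0.45
```

```bash
python3 sw.py 1 10 5
```

```text
t 18.025 pos [0.4616 0.0603 0.0837] psi -87.19 tilt [ 0.044 -0.038] w 0.45
radial mm 89.5 lead mm 10.2 | F cw -2.11 F rad -1.1 Fz 0.45 Tz [-0.19 -0.08  0.05]
[-0.008  0.028] [0.003 0.031] [0.003 0.031] [0.004 0.031] [0.004 0.031] twist -0.16666666666666666
```

Call:
move_arm:
  motion:
    - {"grip": 0.55, "tx": 0, "ty": 0.028, "tz": 0, "twist": -0.15}
    - {"grip": 0.55, "tx": 0.002, "ty": 0.028, "tz": 0, "twist": -0.15}
    - {"grip": 0.55, "tx": 0.003, "ty": 0.028, "tz": 0, "twist": -0.15}

```text
t: 18.4
position: [0.4619, 0.0648, 0.0837]
tcp_rot: [[0.042, -0.001, -0.999], [-0.041, -0.999, -0.0], [-0.998, 0.041, -0.042]]
ft_force: [0.3, -1.4, 0.3]
grip_width: 0.447
```

```bash
python3 sw.py 1 10 5
```

```text
t 18.4 pos [0.4619 0.0648 0.0837] psi -90.08 tilt [ 0.042 -0.041] w 0.447
radial mm 89.6 lead mm 10.1 | F cw -1.35 F rad -0.34 Fz 0.3 Tz [-0.2  -0.11  0.01]
[-0.004  0.029] [0.004 0.031] [0.005 0.031] [0.005 0.031] [0.006 0.031] twist -0.16666666666666666
```

Call:
move_arm:
  motion:
    - {"grip": 0.55, "tx": 0.003, "ty": 0.028, "tz": 0, "twist": -0.15}
    - {"grip": 0.55, "tx": 0.004, "ty": 0.028, "tz": 0, "twist": -0.15}
    - {"grip": 0.55, "tx": 0.005, "ty": 0.028, "tz": 0, "twist": -0.15}

```text
t: 18.77
position: [0.4626, 0.0692, 0.0837]
tcp_rot: [[0.04, -0.052, -0.998], [-0.043, -0.998, 0.05], [-0.998, 0.041, -0.042]]
ft_force: [0.1, -2.3, -1.4]
grip_width: 0.451
```

```bash
python3 sw.py 1 10 5
```

```text
t 18.775 pos [0.4626 0.0692 0.0837] psi -92.97 tilt [ 0.04  -0.043] w 0.451
radial mm 89.6 lead mm 10.1 | F cw -2.26 F rad -0.19 Fz -1.38 Tz [-0.18 -0.06 -0.02]
[-0.003  0.03 ] [0.006 0.031] [0.006 0.031] [0.007 0.031] [0.008 0.031] twist -0.16666666666666666
```

Call:
move_arm:
  motion:
    - {"grip": 0.55, "tx": 0.003, "ty": 0.028, "tz": 0, "twist": -0.15}
    - {"grip": 0.55, "tx": 0.006, "ty": 0.028, "tz": 0, "twist": -0.15}
    - {"grip": 0.55, "tx": 0.006, "ty": 0.028, "tz": 0, "twist": -0.15}

```text
t: 19.15
position: [0.4633, 0.0737, 0.0837]
tcp_rot: [[0.038, -0.102, -0.994], [-0.045, -0.994, 0.1], [-0.998, 0.041, -0.042]]
ft_force: [1.8, -1.1, -0.4]
grip_width: 0.45
```

```bash
python3 sw.py 1 10 5
```

```text
t 19.15 pos [0.4633 0.0737 0.0837] psi -95.87 tilt [ 0.038 -0.045] w 0.45
radial mm 89.7 lead mm 10.1 | F cw -0.88 F rad -1.89 Fz -0.4 Tz [-0.1  -0.12 -0.01]
[0.   0.03] [0.007 0.031] [0.008 0.031] [0.009 0.03 ] [0.009 0.03 ] twist -0.16666666666666666
```

Call:
move_arm:
  motion:
    - {"grip": 0.55, "tx": 0.004, "ty": 0.028, "tz": 0, "twist": -0.15}
    - {"grip": 0.55, "tx": 0.007, "ty": 0.028, "tz": 0, "twist": -0.15}
    - {"grip": 0.55, "tx": 0.008, "ty": 0.028, "tz": 0, "twist": -0.15}

```text
t: 19.52
position: [0.4643, 0.0782, 0.0837]
tcp_rot: [[0.036, -0.152, -0.988], [-0.047, -0.988, 0.15], [-0.998, 0.041, -0.042]]
ft_force: [1.2, -2.0, -0.7]
grip_width: 0.453
```

```bash
python3 sw.py 1 10 5
```

```text
t 19.525 pos [0.4643 0.0782 0.0837] psi -98.76 tilt [ 0.036 -0.047] w 0.453
radial mm 89.8 lead mm 10.1 | F cw -1.76 F rad -1.48 Fz -0.72 Tz [-0.18 -0.09 -0.02]
[0.004 0.028] [0.009 0.03 ] [0.01 0.03] [0.01 0.03] [0.011 0.03 ] twist -0.16666666666666666
```

Call:
move_arm:
  motion:
    - {"grip": 0.55, "tx": 0.007, "ty": 0.028, "tz": 0, "twist": -0.15}
    - {"grip": 0.55, "tx": 0.009, "ty": 0.028, "tz": 0, "twist": -0.15}
    - {"grip": 0.55, "tx": 0.01, "ty": 0.028, "tz": 0, "twist": -0.15}

```text
t: 19.9
position: [0.4656, 0.0827, 0.0837]
tcp_rot: [[0.033, -0.202, -0.979], [-0.048, -0.979, 0.2], [-0.998, 0.041, -0.042]]
ft_force: [0.6, -1.5, 0.2]
grip_width: 0.453
```

```bash
python3 sw.py 1 10 5
```

```text
t 19.9 pos [0.4656 0.0827 0.0837] psi -101.65 tilt [ 0.033 -0.048] w 0.453
radial mm 89.8 lead mm 10.3 | F cw -1.39 F rad -0.86 Fz 0.16 Tz [-0.21 -0.06  0.01]
[0.005 0.026] [0.011 0.03 ] [0.011 0.03 ] [0.012 0.029] [0.012 0.029] twist -0.16666666666666666
```

Call:
move_arm:
  motion:
    - {"grip": 0.55, "tx": 0.008, "ty": 0.027, "tz": 0, "twist": -0.15}
    - {"grip": 0.55, "tx": 0.011, "ty": 0.027, "tz": 0, "twist": -0.15}
    - {"grip": 0.55, "tx": 0.011, "ty": 0.027, "tz": 0, "twist": -0.15}

```text
t: 20.27
position: [0.4672, 0.087, 0.0837]
tcp_rot: [[0.03, -0.251, -0.968], [-0.05, -0.967, 0.249], [-0.998, 0.041, -0.042]]
ft_force: [-0.3, -1.1, -0.5]
grip_width: 0.447
```

```bash
python3 sw.py 1 10 5
```

```text
t 20.275 pos [0.4672 0.087  0.0837] psi -104.54 tilt [ 0.03 -0.05] w 0.447
radial mm 89.8 lead mm 10.3 | F cw -1.17 F rad 0.03 Fz -0.52 Tz [-0.23 -0.1  -0.  ]
[0.006 0.025] [0.012 0.029] [0.013 0.029] [0.013 0.029] [0.014 0.029] twist -0.16666666666666666
```

Call:
move_arm:
  motion:
    - {"grip": 0.55, "tx": 0.01, "ty": 0.026, "tz": 0, "twist": -0.15}
    - {"grip": 0.55, "tx": 0.012, "ty": 0.026, "tz": 0, "twist": -0.15}
    - {"grip": 0.55, "tx": 0.012, "ty": 0.026, "tz": 0, "twist": -0.15}

```text
t: 20.65
position: [0.4689, 0.0912, 0.0837]
tcp_rot: [[0.028, -0.299, -0.954], [-0.052, -0.953, 0.298], [-0.998, 0.041, -0.042]]
ft_force: [-0.2, -1.4, -0.1]
grip_width: 0.451
```

```bash
python3 sw.py 1 10 5
```

```text
t 20.65 pos [0.4689 0.0912 0.0837] psi -107.44 tilt [ 0.028 -0.052] w 0.451
radial mm 89.8 lead mm 10.3 | F cw -1.39 F rad -0.2 Fz -0.14 Tz [-0.24 -0.08 -0.  ]
[0.007 0.025] [0.013 0.029] [0.014 0.028] [0.014 0.028] [0.015 0.028] twist -0.16666666666666666
```

Call:
move_arm:
  motion:
    - {"grip": 0.55, "tx": 0.011, "ty": 0.025, "tz": 0, "twist": -0.15}
    - {"grip": 0.55, "tx": 0.013, "ty": 0.026, "tz": 0, "twist": -0.15}
    - {"grip": 0.55, "tx": 0.014, "ty": 0.025, "tz": 0, "twist": -0.15}

```text
t: 21.02
position: [0.4709, 0.0952, 0.0837]
tcp_rot: [[0.025, -0.347, -0.937], [-0.053, -0.937, 0.346], [-0.998, 0.041, -0.042]]
ft_force: [0.4, -2.7, 0.5]
grip_width: 0.449
```

```bash
python3 sw.py 1 10 5
```

```text
t 21.025 pos [0.4709 0.0952 0.0837] psi -110.33 tilt [ 0.025 -0.053] w 0.449
radial mm 89.7 lead mm 10.2 | F cw -2.44 F rad -1.29 Fz 0.55 Tz [-0.23 -0.04  0.01]
[0.007 0.026] [0.015 0.028] [0.015 0.028] [0.016 0.027] [0.016 0.027] twist -0.16666666666666666
```

Call:
move_arm:
  motion:
    - {"grip": 0.55, "tx": 0.012, "ty": 0.025, "tz": 0, "twist": -0.15}
    - {"grip": 0.55, "tx": 0.015, "ty": 0.025, "tz": 0, "twist": -0.15}
    - {"grip": 0.55, "tx": 0.015, "ty": 0.024, "tz": 0, "twist": -0.15}

```text
t: 21.4
position: [0.473, 0.099, 0.0836]
tcp_rot: [[0.022, -0.394, -0.919], [-0.055, -0.918, 0.392], [-0.998, 0.042, -0.041]]
ft_force: [-0.9, -3.3, 0.2]
grip_width: 0.452
```

```bash
python3 sw.py 1 10 5
```

```text
t 21.4 pos [0.473  0.099  0.0836] psi -113.21 tilt [ 0.022 -0.055] w 0.452
radial mm 89.7 lead mm 10.0 | F cw -3.41 F rad -0.53 Fz 0.16 Tz [-0.49  0.09 -0.06]
[0.011 0.03 ] [0.016 0.027] [0.017 0.027] [0.017 0.026] [0.018 0.026] twist -0.16666666666666666
```

Call:
move_arm:
  motion:
    - {"grip": 0.55, "tx": 0.014, "ty": 0.025, "tz": 0, "twist": -0.15}
    - {"grip": 0.55, "tx": 0.014, "ty": 0.024, "tz": 0, "twist": -0.15}

```text
t: 21.65
position: [0.4744, 0.1014, 0.0836]
tcp_rot: [[0.02, -0.425, -0.905], [-0.056, -0.904, 0.423], [-0.998, 0.042, -0.041]]
ft_force: [-0.3, -3.1, -0.5]
grip_width: 0.453
```

```bash
python3 sw.py 1 10 5
```

```text
t 21.65 pos [0.4744 0.1014 0.0836] psi -115.15 tilt [ 0.02  -0.056] w 0.453
radial mm 89.8 lead mm 9.7 | F cw -2.91 F rad -1.06 Fz -0.55 Tz [-0.46  0.02  0.01]
[0.015 0.034] [0.017 0.027] [0.018 0.026] [0.018 0.026] [0.019 0.026] twist -0.16666666666666666
```

Call:
move_arm:
  motion:
    - {"grip": 0.55, "tx": 0.016, "ty": 0.026, "tz": 0, "twist": -0.14}
    - {"grip": 0.55, "tx": 0.016, "ty": 0.024, "tz": 0, "twist": -0.14}

```text
t: 21.9
position: [0.476, 0.104, 0.0835]
tcp_rot: [[0.017, -0.453, -0.891], [-0.056, -0.891, 0.451], [-0.998, 0.042, -0.041]]
ft_force: [-1.2, -3.9, 0.3]
grip_width: 0.45
```

```bash
python3 sw.py 1 10 5
```

```text
t 21.9 pos [0.476  0.104  0.0835] psi -116.95 tilt [ 0.017 -0.056] w 0.45
radial mm 89.7 lead mm 9.9 | F cw -4.02 F rad -0.75 Fz 0.34 Tz [-0.52  0.05 -0.01]
[0.014 0.031] [0.018 0.026] [0.018 0.026] [0.019 0.025] [0.019 0.025] twist -0.16666666666666666
```

Call:
move_arm:
  motion:
    - {"grip": 0.55, "tx": 0.017, "ty": 0.026, "tz": 0, "twist": -0.14}
    - {"grip": 0.55, "tx": 0.017, "ty": 0.024, "tz": 0, "twist": -0.14}

```text
t: 22.15
position: [0.4777, 0.1066, 0.0835]
tcp_rot: [[0.015, -0.48, -0.877], [-0.057, -0.876, 0.479], [-0.998, 0.043, -0.041]]
ft_force: [-1.3, -4.1, -0.5]
grip_width: 0.449
```

```bash
python3 sw.py 1 10 5
```

```text
t 22.15 pos [0.4777 0.1066 0.0835] psi -118.74 tilt [ 0.015 -0.057] w 0.449
radial mm 89.8 lead mm 10.2 | F cw -4.2 F rad -0.79 Fz -0.52 Tz [-0.54  0.06 -0.06]
[0.013 0.024] [0.019 0.025] [0.019 0.025] [0.02  0.025] [0.02  0.024] twist -0.16666666666666666
```

Call:
move_arm:
  motion:
    - {"grip": 0.55, "tx": 0.016, "ty": 0.022, "tz": 0, "twist": -0.14}
    - {"grip": 0.55, "tx": 0.014, "ty": 0.018, "tz": 0, "twist": -0.1}

```text
t: 22.4
position: [0.4791, 0.1086, 0.0834]
tcp_rot: [[0.013, -0.504, -0.864], [-0.058, -0.863, 0.502], [-0.998, 0.043, -0.041]]
ft_force: [-0.8, -5.7, -0.2]
grip_width: 0.449
```

```bash
python3 sw.py 1 10 5; python3 look.py r1
```

```text
t 22.4 pos [0.4791 0.1086 0.0834] psi -120.28 tilt [ 0.013 -0.058] w 0.449
radial mm 89.8 lead mm 10.2 | F cw -5.32 F rad -2.2 Fz -0.23 Tz [-0.8   0.25  0.03]
[0.014 0.024] [0.02  0.025] [0.02  0.025] [0.02  0.024] [0.021 0.024] twist -0.16666666666666666
22.4 [0.4791 0.1086 0.0834] psi -120.2809487664197 tilt [ 0.013 -0.058] [-0.8 -5.7 -0.2] [-0.8   0.25  0.03] 0.4491478505517785
key pred rel stop mm [-102.9   91.3] z 75.9 dyaw deg -37.3
```

View pics/r1_scene_raw.png

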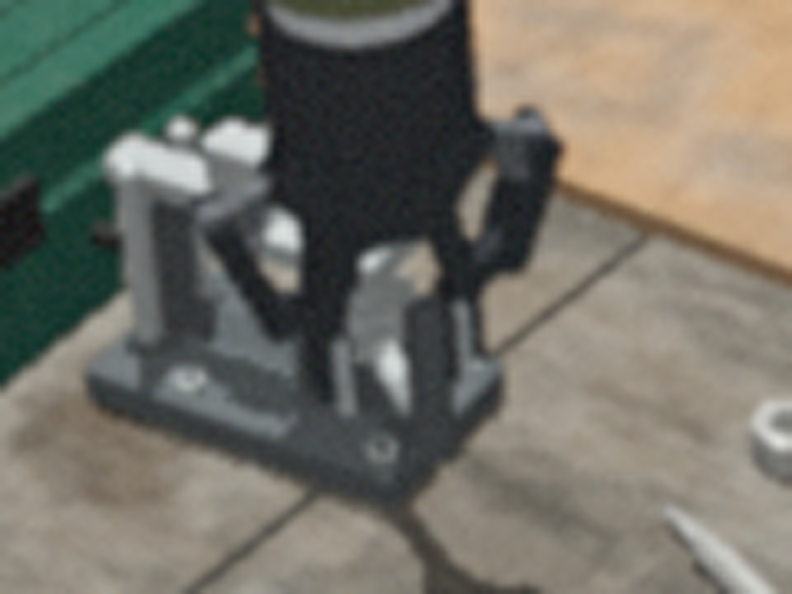

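Call:
move_arm:
  motion:
    - {"grip": 0.55, "tx": 0.012, "ty": 0.018, "tz": 0, "twist": -0.1}
    - {"grip": 0.55, "tx": 0.01, "ty": 0.015, "tz": 0, "twist": -0.05}

```text
t: 22.75
position: [0.4797, 0.1097, 0.0833]
tcp_rot: [[0.011, -0.518, -0.855], [-0.06, -0.854, 0.517], [-0.998, 0.045, -0.04]]
ft_force: [-1.8, -7.1, 1.1]
grip_width: 0.45
```

```bash
python3 sw.py 1 10 2
```

```text
t 22.75 pos [0.4797 0.1097 0.0833] psi -121.23 tilt [ 0.011 -0.06 ] w 0.45
radial mm 90.0 lead mm 10.0 | F cw -7.02 F rad -2.21 Fz 1.07 Tz [-0.96  0.21  0.04]
[0.02  0.026] [0.02  0.025] twist -0.16666666666666666
```

Call:
move_arm:
  motion:
    - {"grip": 0.55, "tx": 0.014, "ty": 0.022, "tz": 0, "twist": -0.05}
    - {"grip": 0.55, "tx": 0.014, "ty": 0.022, "tz": 0, "twist": -0.05}

```text
t: 23.0
position: [0.4805, 0.111, 0.0831]
tcp_rot: [[0.008, -0.528, -0.849], [-0.062, -0.848, 0.526], [-0.998, 0.048, -0.039]]
ft_force: [-2.5, -7.9, 0.7]
grip_width: 0.456
```

```bash
python3 sw.py 1 10 2
```

```text
t 23.0 pos [0.4805 0.111  0.0831] psi -121.89 tilt [ 0.008 -0.062] w 0.456
radial mm 90.1 lead mm 10.4 | F cw -7.99 F rad -2.06 Fz 0.72 Tz [-1.14  0.29  0.03]
[0.018 0.016] [0.02  0.024] twist -0.16666666666666666
```

Call:
move_arm:
  motion:
    - {"grip": 0.55, "tx": 0.014, "ty": 0.022, "tz": 0, "twist": -0.03}
    - {"grip": 0.55, "tx": 0.014, "ty": 0.022, "tz": 0, "twist": -0.03}

```text
t: 23.25
position: [0.481, 0.112, 0.0829]
tcp_rot: [[0.004, -0.534, -0.846], [-0.065, -0.844, 0.532], [-0.998, 0.052, -0.038]]
ft_force: [-2.7, -8.5, 1.0]
grip_width: 0.45
```

```bash
python3 sw.py 1 10 2
```

```text
t 23.25 pos [0.481  0.112  0.0829] psi -122.3 tilt [ 0.004 -0.065] w 0.45
radial mm 90.4 lead mm 10.9 | F cw -8.66 F rad -2.26 Fz 1.05 Tz [-1.27  0.39  0.05]
[0.016 0.005] [0.02  0.024] twist -0.16666666666666666
```

Call:
move_arm:
  motion:
    - {"grip": 0.55, "tx": 0.018, "ty": 0.028, "tz": 0, "twist": -0.03}
    - {"grip": 0.55, "tx": 0.018, "ty": 0.028, "tz": 0, "twist": -0.03}

```text
t: 23.5
position: [0.4816, 0.1133, 0.0827]
tcp_rot: [[0.0, -0.539, -0.842], [-0.068, -0.84, 0.538], [-0.998, 0.057, -0.037]]
ft_force: [-3.5, -9.5, 1.2]
grip_width: 0.45
```

```bash
python3 sw.py 1 10 2
```

```text
t 23.5 pos [0.4816 0.1133 0.0827] psi -122.69 tilt [ 0.    -0.068] w 0.45
radial mm 90.6 lead mm 11.7 | F cw -9.92 F rad -2.15 Fz 1.25 Tz [-1.47  0.47  0.  ]
[ 0.012 -0.011] [0.021 0.024] twist -0.16666666666666666
```

Call:
move_arm:
  motion:
    - {"grip": 0.55, "tx": 0.02, "ty": 0.03, "tz": 0, "twist": -0.03}
    - {"grip": 0.55, "tx": 0.02, "ty": 0.03, "tz": 0, "twist": -0.03}

```text
t: 23.75
position: [0.4821, 0.1144, 0.0824]
tcp_rot: [[-0.005, -0.545, -0.839], [-0.072, -0.836, 0.544], [-0.997, 0.063, -0.035]]
ft_force: [-4.4, -10.5, 2.3]
grip_width: 0.45
```

```bash
python3 sw.py 1 10 2
```

```text
t 23.75 pos [0.4821 0.1144 0.0824] psi -123.09 tilt [-0.005 -0.072] w 0.45
radial mm 90.9 lead mm 12.3 | F cw -11.17 F rad -2.02 Fz 2.31 Tz [-1.72  0.57  0.07]
[ 0.01  -0.024] [0.021 0.024] twist -0.16666666666666666
```

Call:
move_arm:
  motion:
    - {"grip": 0.55, "tx": 0.022, "ty": 0.034, "tz": 0, "twist": -0.03}
    - {"grip": 0.55, "tx": 0.022, "ty": 0.034, "tz": 0, "twist": -0.03}
    - {"grip": 0.55, "tx": 0.012, "ty": 0.018, "tz": 0, "twist": 0}

```text
t: 24.12
position: [0.4823, 0.1154, 0.082]
tcp_rot: [[-0.013, -0.55, -0.835], [-0.08, -0.832, 0.549], [-0.997, 0.074, -0.033]]
ft_force: [-3.7, -11.5, 1.6]
grip_width: 0.446
```

```bash
python3 sw.py 1 10 2
```

```text
t 24.125 pos [0.4823 0.1154 0.082 ] psi -123.49 tilt [-0.013 -0.08 ] w 0.446
radial mm 91.3 lead mm 12.5 | F cw -11.68 F rad -3.25 Fz 1.62 Tz [-1.75  0.54  0.04]
[ 0.014 -0.033] [0.021 0.024] twist -0.16666666666666666
```

Call:
move_arm:
  motion:
    - {"grip": 0.55, "tx": 0.026, "ty": 0.04, "tz": 0, "twist": 0}
    - {"grip": 0.55, "tx": 0.026, "ty": 0.04, "tz": 0, "twist": 0}

```text
t: 24.38
position: [0.4828, 0.1168, 0.0817]
tcp_rot: [[-0.019, -0.55, -0.835], [-0.086, -0.831, 0.55], [-0.996, 0.082, -0.031]]
ft_force: [-5.9, -14.4, 3.8]
grip_width: 0.455
```

```bash
python3 sw.py 1 10 2
```

```text
t 24.375 pos [0.4828 0.1168 0.0817] psi -123.52 tilt [-0.019 -0.086] w 0.455
radial mm 91.6 lead mm 14.0 | F cw -15.24 F rad -3.05 Fz 3.82 Tz [-2.07  0.7  -0.01]
[ 0.003 -0.061] [0.021 0.024] twist -0.16666666666666666
```

Call:
move_arm:
  motion:
    - {"grip": 0.55, "tx": 0, "ty": 0, "tz": 0, "twist": 0}
    - {"grip": 0.55, "tx": -0.05, "ty": -0.07, "tz": 0, "twist": 0}
    - {"grip": 0.55, "tx": -0.05, "ty": -0.07, "tz": 0, "twist": 0}
    - {"grip": 0.4, "tx": -0.02, "ty": -0.03, "tz": 0, "twist": 0}
    - {"grip": 0.4, "tx": 0, "ty": 0, "tz": 0, "twist": 0}

```text
t: 25.0
position: [0.476, 0.1071, 0.0817]
tcp_rot: [[-0.022, -0.552, -0.834], [-0.088, -0.83, 0.551], [-0.996, 0.085, -0.03]]
ft_force: [0.5, -0.5, 0.1]
grip_width: 0.601
```

```bash
python3 sw.py 1 10 2; python3 look.py s1
```

```text
t 25.0 pos [0.476  0.1071 0.0817] psi -123.61 tilt [-0.022 -0.088] w 0.601
radial mm 92.0 lead mm 2.0 | F cw -0.19 F rad -0.71 Fz 0.12 Tz [ 0.07 -0.01 -0.01]
[0.142 0.135] [0.021 0.024] twist -0.16666666666666666
25.0 [0.476  0.1071 0.0817] psi -123.60933711873878 tilt [-0.022 -0.088] [ 0.5 -0.5  0.1] [ 0.07 -0.01 -0.01] 0.6010468338023919
key pred rel stop mm [-104.3   92.3] z 74.2 dyaw deg -40.63
```

View pics/s1_scene_raw.png

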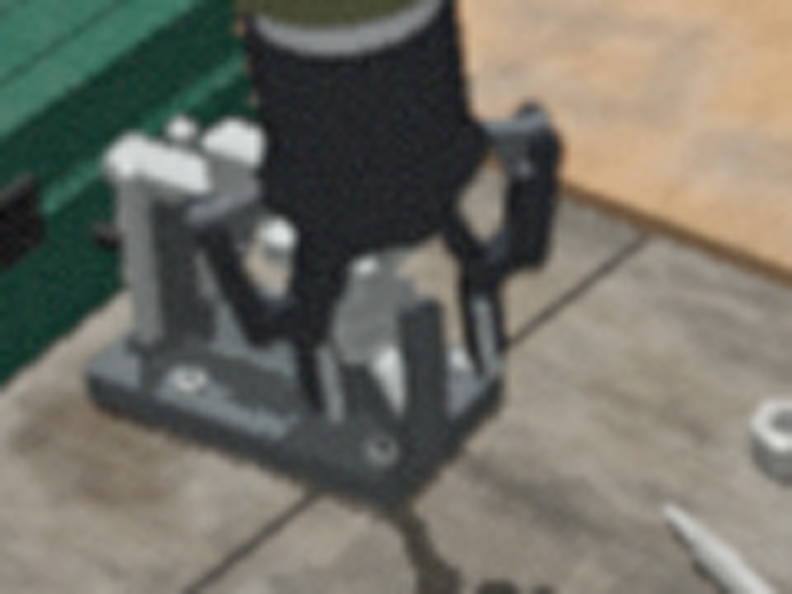

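Call:
move_arm:
  motion:
    - {"grip": 0.3, "tx": 0, "ty": 0, "tz": 0.3, "twist": 0}
    - {"grip": 0.3, "tx": 0, "ty": 0, "tz": 0.6, "twist": 0}
    - {"grip": 0.3, "tx": 0, "ty": 0, "tz": 0.8, "twist": 0}
    - {"grip": 0.3, "tx": -0.4, "ty": 0.4, "tz": 0.8, "twist": 0}
    - {"grip": 0.3, "tx": -0.5, "ty": 0.6, "tz": 0.6, "twist": 0}
    - {"grip": 0.3, "tx": -0.5, "ty": 0.8, "tz": 0.2, "twist": 0}
    - {"grip": 0.3, "tx": -0.5, "ty": 0.8, "tz": 0, "twist": 0}
    - {"grip": 0.3, "tx": -0.3, "ty": 0.8, "tz": 0, "twist": 0}
    - {"grip": 0.3, "tx": 0, "ty": 0, "tz": 0, "twist": 0}

```text
t: 26.22
position: [0.3616, 0.2836, 0.2522]
tcp_rot: [[-0.021, -0.551, -0.834], [-0.083, -0.83, 0.551], [-0.996, 0.081, -0.029]]
ft_force: [0.3, 0.2, 1.0]
grip_width: 0.703
```

```bash
python3 look.py u1; python3 ov.py u1 0 0 88 0 0
```

```text
26.225 [0.3616 0.2836 0.2522] psi -123.58827388964306 tilt [-0.021 -0.083] [0.3 0.2 1. ] [-0.01  0.04 -0.03] 0.7025640497720747
key pred rel stop mm [-196.3  281.5] z 244.7 dyaw deg -40.61
```

View pics/u1_scene_full.png

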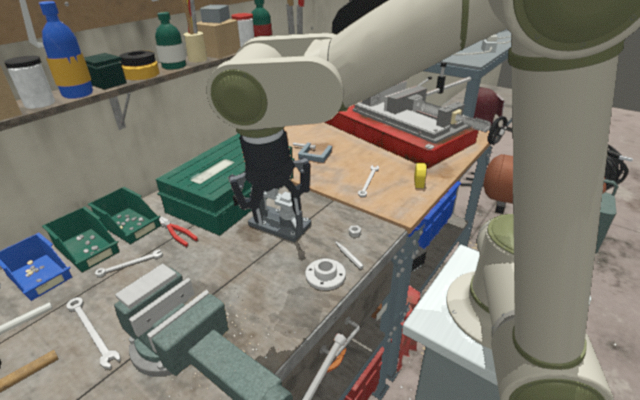

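View pics/u1_top_raw.png

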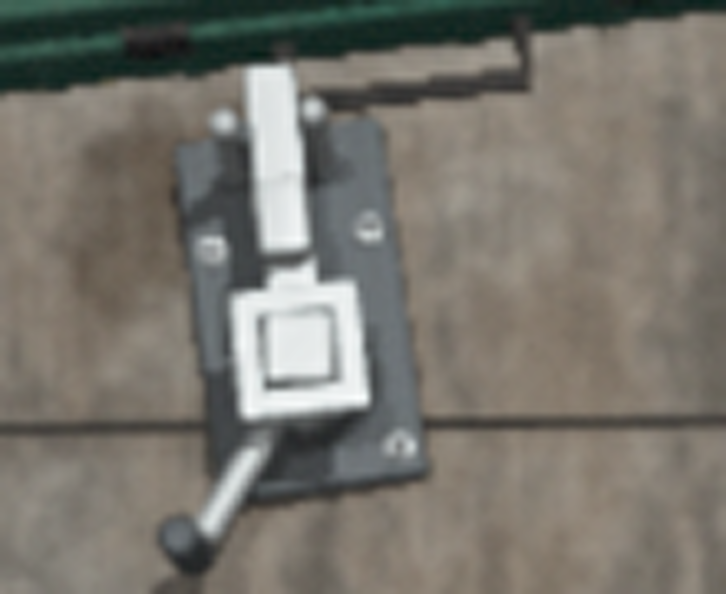

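```bash
python3 - <<'E'
from h import *
c=lambda a:np.array([255,125])+(np.array(a,float)+.5)/6.6-.5
k,e=fit({"top":[([25,25,100],c((232,292))),([25,-25,100],c((355,281))),([-25,-25,100],c((370,408))),([-25,25,100],c((242,419))),([118,10,100],c((246,68))),([118,-10,100],c((290,64)))]},[.55,.055,.1])
st=np.load("fit0.npz")["s"]; print(k,e.reshape(-1,2).round(1).tolist()); d=k[:2]-st[:2]
print("rel mm",d*1000,"dyaw",k[2]-st[2])
l,e=fit({"top":[([0,0,118],c((184,541)))]},[.48,.11,0]); v=l[:2]-k[:2]; print(l[:2],np.hypot(*v),np.degrees(np.arctan2(v[1],v[0])))
E
```

```text
[0.55088694 0.05464677 0.10301592] [[-0.1, 0.6], [-0.1, 0.2], [-0.3, -0.6], [0.3, -0.1], [-0.2, 0.0], [0.5, -0.2]]
rel mm [ 0.4466148  -0.40777576] dyaw -0.01952642082381413
[0.47207039 0.09905875] 0.09046807066443147 150.5993774515326
```

```bash
python3 -c "
from bench import r
print(r.hand_in())"
```

```text
the job is handed in; nothing more can be done
None
```

The key is fitted over the square head and the jam nut is nipped up. I let go and handed the job in at about 26 s of the 67 s. No verdict was given.

- **Key:** I gripped it by its block and felt it down over the head with side forces of about 3 N. At the seat the contact was about 14 N, at an indicated height of 88 mm. In the last top picture the hole is about 0.6 mm from the axis, the tail lies between the posts, and the yaw is off by about 0.02 rad.
- **Nut:** I swung the lever clockwise by pushing the post with one pad, without pinching it. It began to bear after about 86°, then took up the key's play. The nip was about 12 N steady and about 15 N at the final peak, slightly above the 13 N asked but well below 24 N. After release the lever stood at about 92° (1.61 rad) from its start, which fits the nut being home.
- **Not checked directly:** `nut_bite`, `jam_nut` and `stop_screw` can't be read, so "locked" and "screw within its setting" are inferred from the force, the swing and the key's position. During the nip the tool moved farther per newton than the washer alone would allow. I put this down to play in the key and bending of the arm and fingers.
- **Disagreements:** While fitting the key, the robot-frame position and the first camera fit differed by about 4 mm. I followed the felt contact and the later pictures instead.
- **Bystanders:** I never touched the spanner, flange or big nut, and nothing looked disturbed in the last scene picture. The gripper was clear of everything at the end.

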